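Feeler check and pull test of snap lids

TASK

Check that the snap lids of the orange parts boxes hold, always working from the narrowest box to the widest. First take the feeler gauge and try its blade, level and from the front, in the middle of the gap between each box's body and lid (push gently until it jams, keeping it pressed there a moment, or is 15 mm inside), then stand the gauge back on the middle of its mat; lids that let the blade in must be pressed down until they snap shut. Then pull each box's tab straight up with about 6 N for a full second without tearing the lid open and ease it back, leave all lids shut, and do not disturb the hammer and carabiner.

Things in the scene. Friction and masses are not known exactly. Their poses are not given: they have to be found in the camera images.
- box_a: The narrowest of the orange parts boxes, full of hardware (1.9 kg, rests on the table and stays put when pulled): 50 mm wide (its y), 100 mm deep (its x), open-topped body 60 mm high with a white hinged snap lid and a black pull tab. Origin at the centre of its underside, +x to the back (hinge side), z up; the front faces the robot. May be absent (then its lid, tab and points are too).
- lid_a (a joint): Hinge angle (rad) of box_a's lid, hinged at the back top edge of the body. 0 = snapped shut, lid underside on the body, its 10 mm thick front edge spanning 60 to 70 mm above the table; 0.1 = standing open, front gap about 10 mm (60 to 70 mm above the table). It rests only at one or the other, snapping shut from below 0.06 rad and open from above: pressing the tab down with about 8 N snaps a standing lid shut, pulling the tab up with about 11 N tears a shut one open.
- tab_a (a joint): Travel (m) of box_a's pull tab out of its lid against a spring of 1000 N/m: 0 = at rest, 0.006 = pulled with 6 N, stop at 0.012.
- grip_a (a point): Top centre of box_a's pull tab: an upright black fin, 12 mm thick (box y), 32 mm long (box x), 30 mm tall above the 10 mm thick lid; its centre is 70 mm ahead of the hinge. Top 100 mm above the table when shut and at rest, about 7 mm more when the lid stands open.
- box_b: The second narrowest of the orange parts boxes, full of hardware (1.9 kg, rests on the table and stays put when pulled): 70 mm wide (its y), 100 mm deep (its x), open-topped body 60 mm high with a white hinged snap lid and a black pull tab. Origin at the centre of its underside, +x to the back (hinge side), z up; the front faces the robot. May be absent (then its lid, tab and points are too).
- lid_b (a joint): Hinge angle (rad) of box_b's lid, hinged at the back top edge of the body. 0 = snapped shut, lid underside on the body, its 10 mm thick front edge spanning 60 to 70 mm above the table; 0.1 = standing open, front gap about 10 mm (60 to 70 mm above the table). It rests only at one or the other, snapping shut from below 0.06 rad and open from above: pressing the tab down with about 8 N snaps a standing lid shut, pulling the tab up with about 11 N tears a shut one open.
- tab_b (a joint): Travel (m) of box_b's pull tab out of its lid against a spring of 1000 N/m: 0 = at rest, 0.006 = pulled with 6 N, stop at 0.012.
- grip_b (a point): Top centre of box_b's pull tab: an upright black fin, 12 mm thick (box y), 32 mm long (box x), 30 mm tall above the 10 mm thick lid; its centre is 70 mm ahead of the hinge. Top 100 mm above the table when shut and at rest, about 7 mm more when the lid stands open.
- box_c: The second widest of the orange parts boxes, full of hardware (1.9 kg, rests on the table and stays put when pulled): 90 mm wide (its y), 100 mm deep (its x), open-topped body 60 mm high with a white hinged snap lid and a black pull tab. Origin at the centre of its underside, +x to the back (hinge side), z up; the front faces the robot. May be absent (then its lid, tab and points are too).
- lid_c (a joint): Hinge angle (rad) of box_c's lid, hinged at the back top edge of the body. 0 = snapped shut, lid underside on the body, its 10 mm thick front edge spanning 60 to 70 mm above the table; 0.1 = standing open, front gap about 10 mm (60 to 70 mm above the table). It rests only at one or the other, snapping shut from below 0.06 rad and open from above: pressing the tab down with about 8 N snaps a standing lid shut, pulling the tab up with about 11 N tears a shut one open.
- tab_c (a joint): Travel (m) of box_c's pull tab out of its lid against a spring of 1000 N/m: 0 = at rest, 0.006 = pulled with 6 N, stop at 0.012.
- grip_c (a point): Top centre of box_c's pull tab: an upright black fin, 12 mm thick (box y), 32 mm long (box x), 30 mm tall above the 10 mm thick lid; its centre is 70 mm ahead of the hinge. Top 100 mm above the table when shut and at rest, about 7 mm more when the lid stands open.
- box_d: The widest of the orange parts boxes, full of hardware (1.9 kg, rests on the table and stays put when pulled): 110 mm wide (its y), 100 mm deep (its x), open-topped body 60 mm high with a white hinged snap lid and a black pull tab. Origin at the centre of its underside, +x to the back (hinge side), z up; the front faces the robot. May be absent (then its lid, tab and points are too).
- lid_d (a joint): Hinge angle (rad) of box_d's lid, hinged at the back top edge of the body. 0 = snapped shut, lid underside on the body, its 10 mm thick front edge spanning 60 to 70 mm above the table; 0.1 = standing open, front gap about 10 mm (60 to 70 mm above the table). It rests only at one or the other, snapping shut from below 0.06 rad and open from above: pressing the tab down with about 8 N snaps a standing lid shut, pulling the tab up with about 11 N tears a shut one open.
- tab_d (a joint): Travel (m) of box_d's pull tab out of its lid against a spring of 1000 N/m: 0 = at rest, 0.006 = pulled with 6 N, stop at 0.012.
- grip_d (a point): Top centre of box_d's pull tab: an upright black fin, 12 mm thick (box y), 32 mm long (box x), 30 mm tall above the 10 mm thick lid; its centre is 70 mm ahead of the hinge. Top 100 mm above the table when shut and at rest, about 7 mm more when the lid stands open.
- feeler: Hand-held feeler gauge, standing on its foot: aluminium foot 50 x 34 x 8 mm (x, y, z), upright wooden grip fin 40 x 14 mm (x, y) from 8 to 50 mm above the underside, and one steel blade 3 mm thick, 16 mm wide, running level from the foot's front along +x to 85 mm from the origin, 2.5 to 5.5 mm above the underside. Origin at the centre of the foot's underside; about 0.12 kg.
- blade_tip (a point): Middle of the front end of the feeler blade, 85 mm along +x from the feeler's origin and 4 mm above its underside.
- mat: Black rubber mat, fixed, 170 x 130 x 3 mm (x, y, z), where the feeler lives. Origin at the centre of its underside.
- hammer: Steel hammer about 0.26 m long, lying in front of the boxes; leave alone.
- carabiner: Black carabiner about 85 x 46 x 10 mm, lying in front of the boxes; leave alone. Origin under its centre.
Things that resemble listed ones, but are neither listed nor needed, are in the scene too. What is shaped like the feeler but green is not meant.

How it is judged:
On the way, in this order (a step that is already met when the one before it is completed fails the run):
1. the feeler blade is tried at the front gap of the narrowest box: 10 mm or more inside if the lid stands open, or pushed against the front edge of the lid if it is shut (y of blade_tip in the frame of box_a between -0.025 and 0.025 m and z of blade_tip in the frame of box_a between 0.0595 and 0.0705 m and (x of blade_tip in the frame of box_a between -0.04 and 0 m or (x of blade_tip in the frame of box_a above -0.058 m and value of joint lid_a below 0.03 rad and contact force between feeler and box_a above 0.5 N))), for 0.05 s.
2. the feeler blade is tried at the front gap of the second narrowest box: 10 mm or more inside if the lid stands open, or pushed against the front edge of the lid if it is shut (y of blade_tip in the frame of box_b between -0.035 and 0.035 m and z of blade_tip in the frame of box_b between 0.0595 and 0.0705 m and (x of blade_tip in the frame of box_b between -0.04 and 0 m or (x of blade_tip in the frame of box_b above -0.058 m and value of joint lid_b below 0.03 rad and contact force between feeler and box_b above 0.5 N))), for 0.05 s.
3. the feeler blade is tried at the front gap of the second widest box: 10 mm or more inside if the lid stands open, or pushed against the front edge of the lid if it is shut (y of blade_tip in the frame of box_c between -0.045 and 0.045 m and z of blade_tip in the frame of box_c between 0.0595 and 0.0705 m and (x of blade_tip in the frame of box_c between -0.04 and 0 m or (x of blade_tip in the frame of box_c above -0.058 m and value of joint lid_c below 0.03 rad and contact force between feeler and box_c above 0.5 N))), for 0.05 s.
4. the feeler blade is tried at the front gap of the widest box: 10 mm or more inside if the lid stands open, or pushed against the front edge of the lid if it is shut (y of blade_tip in the frame of box_d between -0.055 and 0.055 m and z of blade_tip in the frame of box_d between 0.0595 and 0.0705 m and (x of blade_tip in the frame of box_d between -0.04 and 0 m or (x of blade_tip in the frame of box_d above -0.058 m and value of joint lid_d below 0.03 rad and contact force between feeler and box_d above 0.5 N))), for 0.05 s.
5. the shut lid of the narrowest box holds while its tab is pulled with 4.2 to 8.4 N for 0.6 s (value of joint tab_a between 0.0042 and 0.0084 m and value of joint lid_a below 0.03 rad), for 0.6 s.
6. the shut lid of the second narrowest box holds while its tab is pulled with 4.2 to 8.4 N for 0.6 s (value of joint tab_b between 0.0042 and 0.0084 m and value of joint lid_b below 0.03 rad), for 0.6 s.
7. the shut lid of the second widest box holds while its tab is pulled with 4.2 to 8.4 N for 0.6 s (value of joint tab_c between 0.0042 and 0.0084 m and value of joint lid_c below 0.03 rad), for 0.6 s.
8. the shut lid of the widest box holds while its tab is pulled with 4.2 to 8.4 N for 0.6 s (value of joint tab_d between 0.0042 and 0.0084 m and value of joint lid_d below 0.03 rad), for 0.6 s.
At the end, for the whole second after the job is handed in: Every box stands level (within 0.1 rad) with its lid shut (below 0.03 rad) with its tab at rest (below 2 mm); the feeler stands upright (within 0.15 rad), at rest on its mat, its origin within 65 mm of the mat's centre (value of joint each of lid_a, lid_b, lid_c, lid_d below 0.03 rad and value of joint each of tab_a, tab_b, tab_c, tab_d below 0.002 m and angle between each of box_a, box_b, box_c, box_d's own z axis and vertical below 0.1 rad and horizontal distance between feeler and mat below 0.065 m and angle between feeler's own z axis and vertical below 0.15 rad and height (world z) of feeler below 0.008 m and linear speed of feeler below 0.02 m/s); the robot touches nothing.
It fails at once if the hammer is moved more than 5 cm (distance of hammer from where it was at the start of the episode above 0.05 m).
It fails at once if the carabiner is moved more than 5 cm (distance of carabiner from where it was at the start of the episode above 0.05 m).
Of box_a, box_b, box_c, box_d only 3 to 4 are there at a start; the rules pass over those that are not, and their reading is None.
At some moment in a run one of feeler may be knocked a few centimetres aside while the robot is not near it.
It also fails if it takes over 210 s, if anything falls off the work surface, if the arm or the gripper's body presses on something with over 40 N, if the wrist force passes 120 N, or if a joint passes its speed limit or range.

ROBOT

A 7-joint arm with a two-finger parallel gripper is mounted at the origin on the work surface. World frame = base frame: x ahead of the robot, y to its left, z up, the work surface at z = 0. Lengths are in m, angles in rad, forces in N, time in s.
With the tool pointing down it reaches from about 0.425 to 0.825 m from the base axis. Payload 3.6 kg.
Tool frame: the origin (TCP) lies at the very end of the fingers, on their centre line; the grasp point (between the pads) lies grip_depth behind it (grip_depth is the distance from the TCP to the grasp point, in m); z points along the fingers, x is the direction in which the jaws open and shut, and the axes are right-handed (so a half turn about z gives the same grasp; the last joint's range is limited). The gripper opens to 85 mm and grips with 20 to 120 N. Pads are 22 mm wide; open, the fingers measure 114 mm over their backs; the gripper's body (76 mm by 85 mm) begins 54 mm behind the grasp point. The pads swing forward as they close: fully open they stand 13 mm farther back than shut.
Start: joints at [1.26, 0.615, -0.013, 1.423, 0.008, 1.103, -0.04], TCP at [0.182, -0.624, 0.231] pointing down, gripper open.
Joint ranges: [-3.12, 3.12], [-0.3, 2.06], [-1.34, 1.32], [0.26, 2.42], [-1.36, 4.5], [0.01, 1.98], [-2.84, 2.84]. Speed limits (rad/s): [2.79, 2.79, 3.14, 3.14, 3.14, 3.14, 3.14].

INTERFACE

Orientations are given as a 3x3 rotation matrix whose columns are the frame's x, y, z axes.
In Python, from plant import * gives the robot as it stands. The module is installed in compiled form; this text tells all that it offers.
- The arm moves only by the tool step_arm, never from a script. Its arguments are lists of equal length, an entry for each row: "claw": the closure, from 0 (fully open) to 1 (shut); "dp": the shift along the world's x, y, z in mm, a list of three; "rot": the turn, a rotation vector about the world's x, y, z in rad, a list of three. In form: {"claw": [claw, ...], "dp": [[tx, ty, tz], ...], "rot": [[rx, ry, rz], ...]}. A call has 1 to 10 rows; each row shifts and turns the commanded pose from where the row before left it; what a row does not reach is not made up. A row lasts 1/10 s, in which the tool goes at most 50 mm and 8.59 degrees, less where a joint would pass 70% of its speed; a pose out of reach is approached as far as the arm can. A call is refused whole if a number of a shift passes 50 or a number of a turn 0.15, either way. A call with a gripper value outside its range is refused whole. The fingers move at their own pace and stop on an object; "grip_force" is the grip in N (left out, the last holds). Time passes only in rows, so rows that do not move let the fingers close. It gives the time, the measured TCP pose, the force and the opening at its end, in the units of the state.
- get_obs(): the state, without advancing time (a new reading comes with each control period).
- camera(name): name is "scene" or "side" or "wrist"; returns a dict with "color" (384x512x3 uint8, blue, green, red), "depth" (384x512 float32, m along the optical axis (not along the pixel's ray), 0 where there is no reading), "vertical_fov" (degrees; the focal length in pixels is half the picture's height over the tangent of half this angle, whatever the lens; pixels are square), "cx", "cy" (the principal point, pixels), "dist" ([k1, k2, p1, p2, k3] as OpenCV has them; the pictures are not rectified), "pose" (4x4, takes a point from camera to world coordinates). Camera axes: x right, y up, looking along -z (the intrinsics and any distortion apply to the point x, -y, -z); pixel columns grow to the right and rows downward; lengths in m; the calibration is good to about 2 mm. A picture is of the moment at which its call begins.
- job_done(): hands the job in, once; it reports no verdict.
The state is a dict: "t": time; "q": joint angles; "joint_velocities": joint speeds; "effort": joint torques, N m; "eef_pos": TCP position; "ee_rot": TCP orientation; "contact_force": force on the tool from outside, world axes, zero at the start; "torque": the same for the moment, N m; "opening": finger opening in m.
Only numpy, scipy, OpenCV 4.12 (cv2) and the standard library are available. Lean on these libraries where they do the work, as an engineer would, in place of code of your own. Each camera call takes 0.05 s, during which the arm holds its last target. There are 200 camera calls.

## Working session

There is one attempt and no reset: what is moved stays moved. The work goes in short steps, Python scripts to look and compute and a tool call to move; the robot and the scene stay as the last step left them, time stands still between calls to the robot, and variables do not carry over. Pictures are saved under pics/ and viewed, about 12 in all and at most 16, crops included, and the job is handed in when it is done.

Besides the shell and the picture viewer there is one more tool, called after ">>>" in YAML: its name, and indented under it one key for each argument. step_arm: Moves the arm, as the interface text tells. Its arguments: {"type":"object","properties":{"claw":{"type":"array","items":{"type":"number"}},"dp":{"type":"array","items":{"type":"array","items":{"type":"number"}}},"rot":{"type":"array","items":{"type":"array","items":{"type":"number"}}},"grip_force":{"type":"number"}},"required":["claw","dp","rot"]}

```bash
mkdir -p pics
cat > h.py <<'E'
from plant import *
import numpy as np, cv2
def K(c):
    h=c["color"].shape[0]; f=h/2/np.tan(np.radians(c["vertical_fov"])/2)
    return np.array([[f,0,c["cx"]],[0,f,c["cy"]],[0,0,1]])
def rays(c,uv):
    u=cv2.undistortPoints(np.array(uv,float).reshape(-1,1,2),K(c),np.array(c["dist"],float)).reshape(-1,2)
    d=np.c_[u[:,0],-u[:,1],-np.ones(len(u))]
    P=np.array(c["pose"]); return P[:3,3], d@P[:3,:3].T
def onplane(c,uv,z):
    o,d=rays(c,uv); return o+d*((z-o[2])/d[:,2])[:,None]
def cloud(c):
    h,w=c["depth"].shape; v,u=np.mgrid[:h,:w]
    o,d=rays(c,np.c_[u.ravel(),v.ravel()]); X=(o+d*c["depth"].ravel()[:,None]).reshape(h,w,3)
    X[c["depth"]==0]=np.nan; return X
def project(c,X):
    P=np.array(c["pose"]); p=(np.array(X,float).reshape(-1,3)-P[:3,3])@P[:3,:3]; p=p*[1,-1,-1]
    return cv2.projectPoints(p.reshape(-1,1,3),np.zeros(3),np.zeros(3),K(c),np.array(c["dist"],float))[0].reshape(-1,2)
E
python3 - <<'E'
from h import *
np.set_printoptions(precision=3,suppress=True)
o=get_obs(); print(o)
for n in("scene","side","wrist"):
    c=camera(n); cv2.imwrite(f"pics/{n}0.png",c["color"]); print(n,c["vertical_fov"],c["dist"],np.array(c["pose"]))
E
```

```text
{'t': 0.0, 'q': array([ 1.261,  0.616, -0.013,  1.425,  0.008,  1.103, -0.04 ]), 'joint_velocities': array([ 0.001, -0.   , -0.001, -0.002,  0.   ,  0.002,  0.002]), 'effort': array([ -0.001, -46.921,   0.259, -17.103,   0.01 ,   0.01 ,   0.   ]), 'eef_pos': array([ 0.182, -0.623,  0.23 ]), 'ee_rot': array([[ 0.28 , -0.96 , -0.001],
       [-0.96 , -0.28 ,  0.003],
       [-0.003,  0.   , -1.   ]]), 'contact_force': array([-0.014, -0.644,  0.038]), 'torque': array([-0.019,  0.034,  0.032]), 'opening': 0.08542326042424625}
scene 56.171766253812436 [0.036 0.    0.    0.    0.   ] [[-0.112 -0.759  0.641  1.139]
 [ 0.994 -0.086  0.072  0.129]
 [ 0.001  0.645  0.764  0.861]
 [ 0.     0.     0.     1.   ]]
side 51.50786303052158 [-0.018  0.     0.     0.     0.   ] [[ 0.986  0.114 -0.121  0.379]
 [-0.166  0.623 -0.764 -0.693]
 [-0.012  0.774  0.633  0.732]
 [ 0.     0.     0.     1.   ]]
wrist 60.798030076847205 [-0.018  0.     0.     0.     0.   ] [[ 0.281  0.924  0.261  0.248]
 [-0.96   0.271  0.074 -0.603]
 [-0.002 -0.271  0.963  0.372]
 [ 0.     0.     0.     1.   ]]
```

View pics/scene0.png

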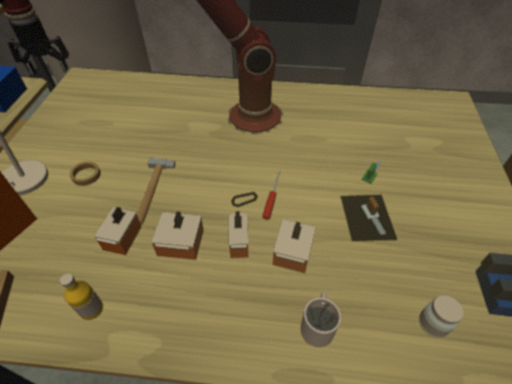

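View pics/side0.png

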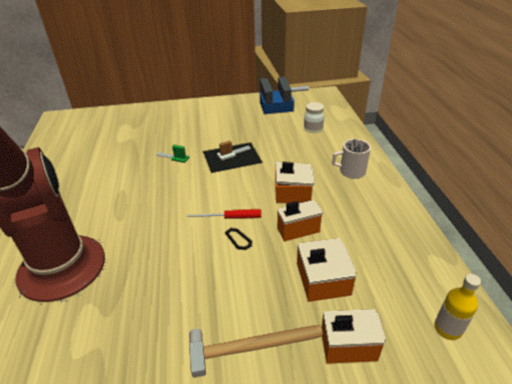

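Scene view: boxes with white lids at (118,230), (178,236), (238,235) and (294,245). The feeler has a brown grip and sits on the mat at (372,208). The green lookalike is at (370,172).

```bash
cat > m.py <<'E'
from h import *
np.set_printoptions(precision=4,suppress=True)
def boxes(n):
    c=camera(n); X=cloud(c); im=c["color"]; hsv=cv2.cvtColor(im,cv2.COLOR_BGR2HSV)
    m=((hsv[...,1]<60)&(hsv[...,2]>110)&(X[...,2]>.05)&(X[...,2]<.085)).astype(np.uint8)
    k,l,s,ce=cv2.connectedComponentsWithStats(m)
    for i in range(1,k):
        if s[i,4]<150: continue
        p=X[l==i]; r=cv2.minAreaRect((p[:,:2]*1000).astype(np.float32))
        A=np.c_[p[:,:2],np.ones(len(p))]; co=np.linalg.lstsq(A,p[:,2],rcond=None)[0]
        ctr=np.array(r[0])/1000
        print(n,"px",ce[i],"ctr",ctr,"size",r[1],"ang",r[2],"slope",co[:2],"z",co@[*ctr,1])
    # tabs: dark, z .075-.112
    m=((im.max(2)<70)&(X[...,2]>.085)&(X[...,2]<.115)).astype(np.uint8)
    k,l,s,ce=cv2.connectedComponentsWithStats(m)
    for i in range(1,k):
        if s[i,4]<15: continue
        p=X[l==i]; z=np.percentile(p[:,2],95); t=p[p[:,2]>z-.004]; r=cv2.minAreaRect((t[:,:2]*1000).astype(np.float32))
        print(n,"tab px",ce[i],"top",z,"mean",t.mean(0),r)
    return c,X
def wood(n):
    c=camera(n);X=cloud(c);im=c["color"];return c,X
if __name__=="__main__":
    for n in("scene","side"):
        c,X=boxes(n)
        hsv=cv2.cvtColor(c["color"],cv2.COLOR_BGR2HSV)
        px=(372,208) if n=="scene" else (232,155)
        u,v=px; w=30
        im=c["color"][v-w:v+w,u-w:u+w]; cv2.imwrite(f"pics/f_{n}.png",cv2.resize(im,None,fx=8,fy=8,interpolation=cv2.INTER_CUBIC))
        m=((c["color"].max(2)<60)&(abs(X[...,2])<.015)).astype(np.uint8)
        k,l,s,ce=cv2.connectedComponentsWithStats(m)
        for i in range(1,k):
            if s[i,4]>300:
                ps=np.argwhere(l==i)[:,::-1].astype(float); p=onplane(c,ps,.003); print(n,"mat",ce[i],cv2.minAreaRect((p[:,:2]*1000).astype(np.float32)))
        for zlo,zhi in((.045,.065),(.004,.03)):
            sub=np.zeros(X.shape[:2],bool); sub[v-w:v+w,u-w:u+w]=1
            mm=sub&(X[...,2]>zlo)&(X[...,2]<zhi)
            if mm.sum()>5:
                p=X[mm]; print(n,"feeler z",zlo,mm.sum(),p.mean(0),cv2.minAreaRect((p[:,:2]*1000).astype(np.float32)))
    im0=cv2.imread("pics/f_scene.png"); im1=cv2.imread("pics/f_side.png"); cv2.imwrite("pics/ff.png",cv2.resize(np.hstack([im0,im1]),(800,400)))
E
python3 m.py
```

```text
scene px [438.9292 320.75  ] ctr [0.7725 0.5029] size (66.13597106933594, 35.53855895996094) ang 45.21895217895508 slope [-0.1292  0.0579] z 0.06402386921608906
scene tab px [115.9133   6.3267] top 0.11313055445549276 mean [-0.6304 -0.757   0.1118] ((-628.2814331054688, -757.7923583984375), (16.8792724609375, 138.12840270996094), 63.31904220581055)
scene tab px [311.2429  16.8944] top 0.1135508174721036 mean [-0.6411  0.1894  0.1123] ((-639.3936767578125, 182.57199096679688), (28.63901138305664, 631.5816650390625), 0.32403141260147095)
scene tab px [255.0135 100.5157] top 0.1138179278853982 mean [0.0474 0.0082 0.1126] ((41.78514099121094, 7.274730682373047), (40.05345916748047, 107.90105438232422), 7.923041820526123)
scene tab px [  9.3766 204.8918] top 0.1130333479799347 mean [ 0.5932 -0.5912  0.1117] ((594.4196166992188, -592.1368408203125), (6.867448329925537, 52.15379333496094), 69.97509002685547)
scene tab px [116.5439 212.9474] top 0.09944458202534608 mean [ 0.589  -0.3058  0.098 ] ((588.5847778320312, -306.8106384277344), (9.200362205505371, 28.635089874267578), 86.23094177246
[... 4011 characters left out ...]
.2605590820312, -145.305419921875), (11.700335502624512, 28.179058074951172), 84.5938720703125)
side tab px [343.281  320.2549] top 0.10164274442455219 mean [ 0.5849 -0.3105  0.1002] ((585.058349609375, -310.3046875), (10.9535551071167, 28.391021728515625), 83.41294860839844)
side mat [231.2844 158.8039] ((450.598876953125, 388.345947265625), (163.20042419433594, 120.79500579833984), 8.847432136535645)
side feeler z 0.045 57 [0.4338 0.3931 0.0524] ((434.5335998535156, 393.4793701171875), (39.54885482788086, 19.61869239807129), 11.729791641235352)
side feeler z 0.004 1132 [0.4536 0.3953 0.0067] ((444.735107421875, 417.3682861328125), (352.2521667480469, 213.38597106933594), 80.61652374267578)
```

View pics/ff.png

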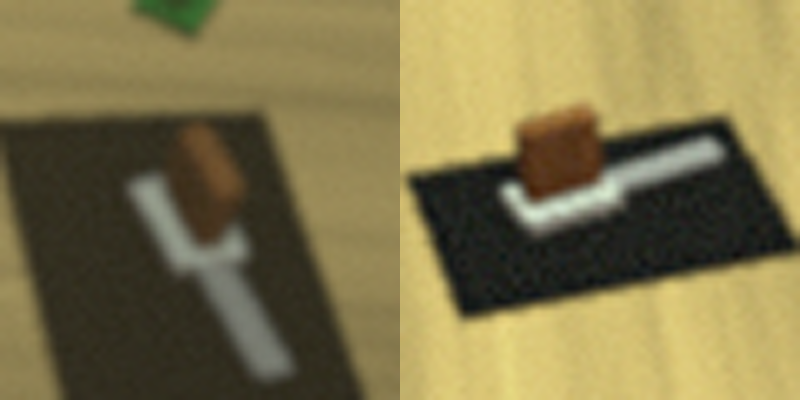

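The feeler with the brown grip is at the middle of the mat (scene px 372,208), blade toward +x. The other candidate is green, at (370,172), so I choose the brown one. All four boxes are present: a at y≈0.018, b at y≈−0.312, c at y≈0.170 (its slope shows it open), d at y≈−0.144. I'll fly over the boxes with the wrist camera on the way to the feeler.

>>> step_arm:
  claw: [0, 0, 0, 0, 0, 0, 0, 0, 0, 0]
  dp:
    - [32, 36, 6]
    - [32, 36, 6]
    - [32, 36, 6]
    - [32, 36, 6]
    - [32, 36, 6]
    - [32, 36, 6]
    - [32, 36, 6]
    - [32, 36, 6]
    - [32, 36, 6]
    - [32, 36, 6]
  rot:
    - [0, 0, -0.03]
    - [0, 0, -0.03]
    - [0, 0, -0.03]
    - [0, 0, -0.03]
    - [0, 0, -0.03]
    - [0, 0, -0.03]
    - [0, 0, -0.03]
    - [0, 0, -0.03]
    - [0, 0, -0.03]
    - [0, 0, -0.03]

```text
t: 1.25
eef_pos: [0.503, -0.2623, 0.2917]
ee_rot: [[-0.018, -1.0, 0.0], [-1.0, 0.018, -0.0], [0.0, -0.0, -1.0]]
contact_force: [1.9, -0.7, 0.4]
opening: 0.0851
```

>>> step_arm:
  claw: [0, 0, 0]
  dp:
    - [25, 30, 0]
    - [0, 0, 0]
    - [0, 0, 0]
  rot:
    - [0, 0, 0]
    - [0, 0, 0]
    - [0, 0, 0]

```text
t: 1.55
eef_pos: [0.5274, -0.2328, 0.2909]
ee_rot: [[-0.013, -1.0, -0.001], [-1.0, 0.013, 0.0], [-0.0, 0.001, -1.0]]
contact_force: [-0.4, -0.5, 0.1]
opening: 0.0853
```

```bash
cat > w.py <<'E'
from h import *
np.set_printoptions(precision=4,suppress=True)
def lids(c):
    X=cloud(c); im=c["color"]; hsv=cv2.cvtColor(im,cv2.COLOR_BGR2HSV)
    m=((hsv[...,1]<60)&(hsv[...,2]>100)&(X[...,2]>.055)&(X[...,2]<.09)).astype(np.uint8)
    k,l,s,ce=cv2.connectedComponentsWithStats(m)
    for i in range(1,k):
        if s[i,4]<800: continue
        p=X[l==i]; A=np.c_[p[:,:2],np.ones(len(p))]; co=np.linalg.lstsq(A,p[:,2],rcond=None)[0]
        ctr=cv2.minAreaRect((p[:,:2]*1000).astype(np.float32))[0]; zz=co@[ctr[0]/1000,ctr[1]/1000,1]
        ps=np.argwhere(l==i)[:,::-1].astype(float); q=onplane(c,ps,zz)
        r=cv2.minAreaRect((q[:,:2]*1000).astype(np.float32)); b=s[i,:4]
        print("lid px",ce[i],b,"ctr",np.array(r[0]),"size",np.array(r[1]),"ang",r[2],"slope",co[:2],"z",zz)
        mm=(im.max(2)<75)&(X[...,2]>.09)&(X[...,2]<.115); sub=np.zeros_like(mm); sub[b[1]:b[1]+b[3],b[0]:b[0]+b[2]]=1; mm&=sub
        if mm.sum()>20:
            z=np.percentile(X[mm][:,2],50); q=onplane(c,np.argwhere(mm)[:,::-1].astype(float),z); r=cv2.minAreaRect((q[:,:2]*1000).astype(np.float32)); print("   tab z",z,np.array(r[0]),np.array(r[1]),r[2])
    return X
E
python3 - <<'E'
from w import *
o=get_obs(); print(o["t"],o["eef_pos"],o["ee_rot"][:,0])
c=camera("wrist"); lids(c); cv2.imwrite("pics/w1.png",c["color"])
E
```

```text
1.55 [ 0.5274 -0.2328  0.2909] [-0.0132 -0.9999 -0.0001]
lid px [331.81    78.1657] [294  31  79 105] ctr [ 607.4895 -310.4587] size [ 69.5133 102.0092] ang 82.94269561767578 slope [-0.0043 -0.0002] z 0.06901198239252547
   tab z 0.09874929040076236 [ 586.2021 -306.4249] [12.8992 31.9674] 83.17567443847656
lid px [189.3732  80.6043] [135  42  92  97] ctr [ 603.5671 -150.511 ] size [92.3923 98.3438] ang 89.07149505615234 slope [-0.0003 -0.0017] z 0.0689928635023162
   tab z 0.09877513744678465 [ 583.5424 -143.5087] [12.9009 31.0898] 89.37257385253906
```

View pics/w1.png

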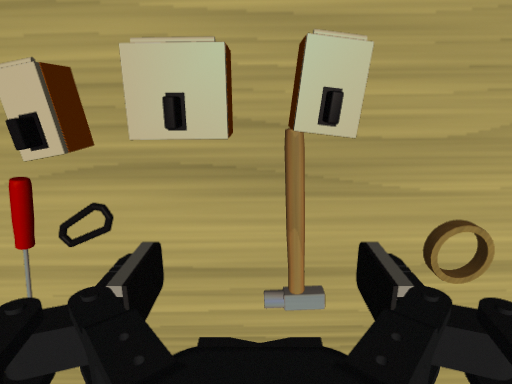

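Wrist view: a (40,110), d (175,90) and b (335,85) lie as estimated, and the hammer lies in front of b and d at z low. Next I look at a and c, then the feeler.

>>> step_arm:
  claw: [0, 0, 0, 0, 0, 0, 0, 0, 0]
  dp:
    - [0, 48, 0]
    - [0, 48, 0]
    - [0, 48, 0]
    - [0, 48, 0]
    - [0, 48, 0]
    - [0, 48, 0]
    - [0, 48, 0]
    - [0, 0, 0]
    - [0, 0, 0]
  rot:
    - [0, 0, 0]
    - [0, 0, 0]
    - [0, 0, 0]
    - [0, 0, 0]
    - [0, 0, 0]
    - [0, 0, 0]
    - [0, 0, 0]
    - [0, 0, 0]
    - [0, 0, 0]

```text
t: 2.5
eef_pos: [0.5269, 0.1014, 0.2912]
ee_rot: [[-0.016, -1.0, -0.0], [-1.0, 0.016, -0.001], [0.001, 0.0, -1.0]]
contact_force: [0.5, -1.1, 0.2]
opening: 0.0853
```

Run:
```python
from w import *
o=get_obs(); print(o["t"],o["eef_pos"],o["ee_rot"][:,0])
c=camera("wrist"); lids(c); cv2.imwrite("pics/w2.png",c["color"])
```

```text
2.5 [0.5269 0.1014 0.2912] [-0.0159 -0.9999  0.001 ]
lid px [191.2223  85.355 ] [144  33  96 111] ctr [605.5723 173.8849] size [ 89.7803 101.3159] ang 79.72352600097656 slope [-0.1058  0.0175] z 0.07397853502572316
   tab z 0.105504911519022 [587.8714 174.7078] [14.2397 31.8735] 79.51045989990234
lid px [330.8068  92.2741] [305  56  54  96] ctr [587.3082  21.3984] size [93.3601 49.3401] ang 9.653829574584961 slope [0.0019 0.0009] z 0.06907004725671544
   tab z 0.09884662029460445 [564.9693  19.3131] [31.5576 12.9477] 9.462291717529297
```

>>> step_arm:
  claw: [0, 0, 0, 0, 0, 0, 0, 0, 0, 0]
  dp:
    - [-14, 38, -6]
    - [-14, 38, -6]
    - [-14, 38, -6]
    - [-14, 38, -6]
    - [-14, 38, -6]
    - [-14, 38, -6]
    - [-14, 38, -6]
    - [0, 0, 0]
    - [0, 0, 0]
    - [0, 0, 0]
  rot:
    - [0, 0, 0.03]
    - [0, 0, 0.03]
    - [0, 0, 0.03]
    - [0, 0, 0.03]
    - [0, 0, 0.03]
    - [0, 0, 0.03]
    - [0, 0, 0.03]
    - [0, 0, 0]
    - [0, 0, 0]
    - [0, 0, 0]

```text
t: 3.55
eef_pos: [0.4312, 0.3649, 0.2493]
ee_rot: [[0.187, -0.982, 0.001], [-0.982, -0.187, -0.002], [0.002, -0.001, -1.0]]
contact_force: [0.4, -0.9, -0.1]
opening: 0.0854
```

```bash
cat > f.py <<'E'
from h import *
np.set_printoptions(precision=4,suppress=True)
def feel(c):
    X=cloud(c); hsv=cv2.cvtColor(c["color"],cv2.COLOR_BGR2HSV)
    o=get_obs(); 
    m=(X[...,2]>.044)&(X[...,2]<.06)&(np.hypot(X[...,0]-.45,X[...,1]-.39)<.12)
    if m.sum()>20:
        q=onplane(c,np.argwhere(m)[:,::-1].astype(float),.053); print("fin",m.sum(),np.median(X[m][:,2]),cv2.minAreaRect((q[:,:2]*1000).astype(np.float32)))
    m=(hsv[...,1]<50)&(hsv[...,2]>110)&(abs(X[...,2]-.008)<.012)&(np.hypot(X[...,0]-.45,X[...,1]-.39)<.15)
    q=onplane(c,np.argwhere(m)[:,::-1].astype(float),.0085); print("metal",cv2.minAreaRect((q[:,:2]*1000).astype(np.float32)))
    q=q[:,:2];d=q-q.mean(0); print("farthest",q[np.argmax((d**2).sum(1))], "pca", np.degrees(np.arctan2(*np.linalg.svd(d,full_matrices=False)[2][0][::-1])))
    m=(c["color"].max(2)<60)&(abs(X[...,2]-.003)<.006)
    k,l,s,ce=cv2.connectedComponentsWithStats(m.astype(np.uint8))
    i=1+np.argmax(s[1:,4]); q=onplane(c,np.argwhere(l==i)[:,::-1].astype(float),.003); print("mat",cv2.minAreaRect((q[:,:2]*1000).astype(np.float32)))
E
python3 - <<'E'
from f import *
o=get_obs(); print(o["t"],o["eef_pos"],o["ee_rot"][:,0])
c=camera("wrist"); feel(c); cv2.imwrite("pics/w3.png",np.vstack([cv2.resize(cv2.imread("pics/w2.png"),(400,300)),cv2.resize(c["color"],(400,300))]))
E
```

```text
3.55 [0.4312 0.3649 0.2493] [ 0.1872 -0.9823  0.0021]
fin 524 0.05207820947971209 ((434.461181640625, 396.9170227050781), (40.25233459472656, 14.455872535705566), 20.02369499206543)
metal ((461.8615417480469, 407.5718078613281), (110.36144256591797, 33.84841537475586), 20.1060733795166)
farthest [0.4048 0.4036] pca -157.06498797250924
mat ((451.53631591796875, 389.1216125488281), (167.8848876953125, 128.35459899902344), 8.798937797546387)
```

View pics/w3.png

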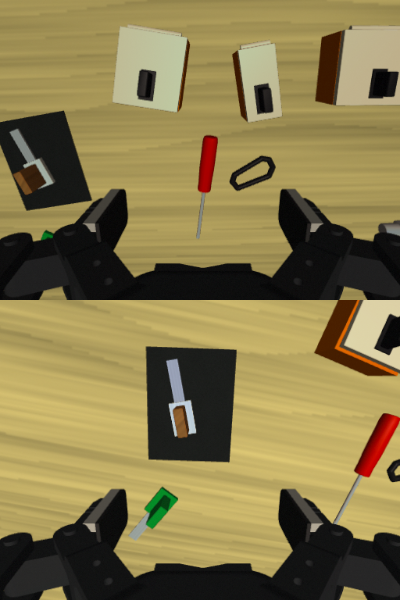

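Close crop: the feeler is unambiguous (brown fin at about (180,420), blade to +x, yaw 20°), and the green lookalike lies clear at (155,512). I'll grasp slightly ahead of its origin.

>>> step_arm:
  claw: [0.2, 0.2, 0.2, 0.2, 0.2, 0.2, 0.2, 0.2, 0.2]
  dp:
    - [3, 11, -10]
    - [3, 11, -20]
    - [3, 12, -30]
    - [0, 0, -40]
    - [0, 0, -40]
    - [0, 0, -40]
    - [0, 0, -30]
    - [0, 0, -20]
    - [0, 0, 0]
  rot:
    - [0, 0, 0.054]
    - [0, 0, 0.054]
    - [0, 0, 0.053]
    - [0, 0, 0]
    - [0, 0, 0]
    - [0, 0, 0]
    - [0, 0, 0]
    - [0, 0, 0]
    - [0, 0, 0]

```text
t: 4.5
eef_pos: [0.438, 0.3984, 0.0166]
ee_rot: [[0.344, -0.939, -0.003], [-0.939, -0.344, -0.006], [0.004, 0.005, -1.0]]
contact_force: [-0.1, -0.4, 0.5]
opening: 0.0685
```

Run:
```python
from f import *
import plant; print([n for n in dir(plant) if not n.startswith('_')], getattr(plant,"grip_depth",None))
o=get_obs(); print(o["t"],o["eef_pos"],o["ee_rot"],o["contact_force"],o["opening"])
c=camera("side"); cv2.imwrite("pics/s4.png",cv2.resize(c["color"][80:220,140:330],None,fx=4,fy=4))
```

```text
['PlanningError', 'camera', 'get_obs', 'grip_depth', 'job_done'] 0.0187
4.5 [0.438  0.3984 0.0166] [[ 0.3444 -0.9388 -0.0035]
 [-0.9388 -0.3444 -0.0056]
 [ 0.0041  0.0052 -1.    ]] [-0.1335 -0.4034  0.4864] 0.06846594618983295
```

View pics/s4.png

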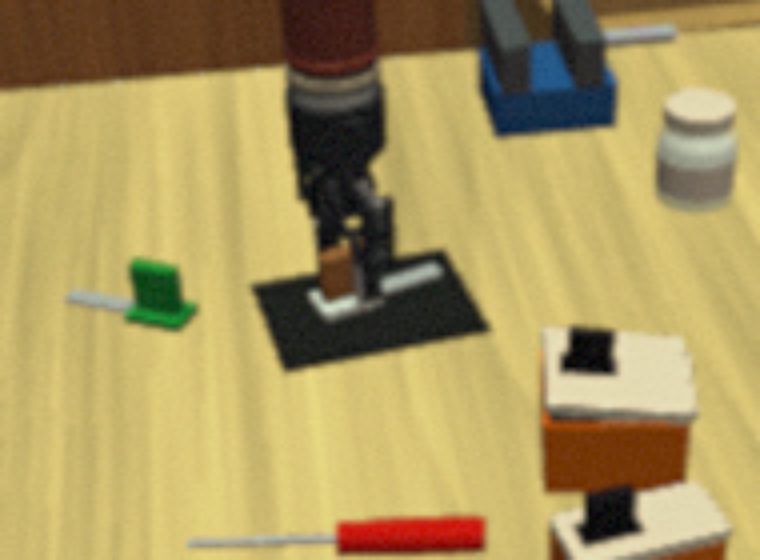

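Fingers straddle the fin cleanly. Next: close, lift, and check.

>>> step_arm:
  claw: [1, 1, 1, 1, 1, 1, 1, 1, 1, 1]
  dp:
    - [0, 0, 0]
    - [0, 0, 0]
    - [0, 0, 0]
    - [0, 0, 0]
    - [0, 0, 0]
    - [0, 0, 0]
    - [0, 0, 10]
    - [0, 0, 30]
    - [0, 0, 50]
    - [0, 0, 50]
  rot:
    - [0, 0, 0]
    - [0, 0, 0]
    - [0, 0, 0]
    - [0, 0, 0]
    - [0, 0, 0]
    - [0, 0, 0]
    - [0, 0, 0]
    - [0, 0, 0]
    - [0, 0, 0]
    - [0, 0, 0]
  grip_force: 50

```text
t: 5.55
eef_pos: [0.437, 0.4015, 0.1601]
ee_rot: [[0.348, -0.938, -0.002], [-0.938, -0.348, -0.002], [0.001, 0.003, -1.0]]
contact_force: [0.6, 1.1, -1.7]
opening: 0.0136
```

>>> step_arm:
  claw: [1, 1, 1, 1, 1, 1, 1, 1, 1, 1]
  dp:
    - [0, -20, 0]
    - [0, -42, 0]
    - [0, -42, 0]
    - [0, -42, 0]
    - [0, -42, 0]
    - [0, -42, 0]
    - [0, -42, 0]
    - [0, -42, 0]
    - [0, -42, 0]
    - [0, -42, 0]
  rot:
    - [0, 0, -0.018]
    - [0, 0, -0.018]
    - [0, 0, -0.018]
    - [0, 0, -0.018]
    - [0, 0, -0.018]
    - [0, 0, -0.018]
    - [0, 0, -0.018]
    - [0, 0, -0.018]
    - [0, 0, -0.018]
    - [0, 0, -0.018]

```text
t: 6.55
eef_pos: [0.4375, 0.0027, 0.1596]
ee_rot: [[0.174, -0.985, 0.0], [-0.985, -0.174, 0.0], [-0.0, -0.0, -1.0]]
contact_force: [0.9, -0.6, -1.2]
opening: 0.013
```

Run:
```python
from f import *
o=get_obs(); print(o["t"],o["eef_pos"],o["ee_rot"],o["contact_force"],o["opening"])
c=camera("wrist"); s=camera("side"); a=c["color"]; b=s["color"][120:264,150:342]
cv2.imwrite("pics/s5.png",np.hstack([cv2.resize(a,(400,300)),cv2.resize(b,(400,300))]))
```

```text
6.55 [0.4375 0.0027 0.1596] [[ 0.1739 -0.9848  0.0001]
 [-0.9848 -0.1739  0.0002]
 [-0.0002 -0.0002 -1.    ]] [ 0.945  -0.5909 -1.1555] 0.01300701154841419
```

View pics/s5.png

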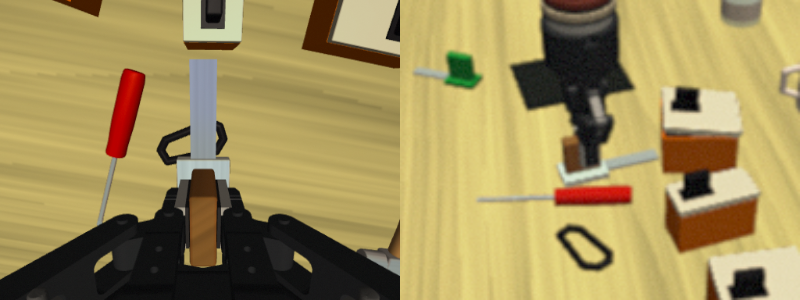

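```bash
cat > tip.py <<'E'
from f import *
def tip(c):
    X=cloud(c); o=get_obs(); p=o["eef_pos"]; R=o["ee_rot"]; fx=-R[:,1]; fy=-R[:,0]
    D=X-p; L=D@fx; W=D@fy; H=D[...,2]
    m=(abs(W)<.014)&(L>.028)&(L<.1)&(abs(H+.012)<.02)
    l=L[m];w=W[m];h=H[m]
    sl=np.polyfit(l,h,1)
    yy=[np.mean(w[(l>a)&(l<a+.01)]) for a in (.035,.065)]
    e=np.percentile(l,99.5); t=p+fx*e; t=t+fy*yy[1]
    print("n",m.sum(),"L tip",e,"pitch",sl[0],"top z rel tcp at tip",np.polyval(sl,e),"lateral",yy,"tip xyz (top)",t[:2],p[2]+np.polyval(sl,e))
E
python3 - <<'E'
from tip import *
tip(camera("wrist"))
from w import lids
lids(camera("scene"))
E
```

```text
n 3676 L tip 0.07730862224892389 pitch -0.004276728720883247 top z rel tcp at tip -0.013220476271078741 lateral [np.float64(-0.0028122556934492304), np.float64(-0.002895761067844601)] tip xyz (top) [0.5141 0.0107] 0.14617945175738903
```

Run:
```python
from tip import *
o=get_obs(); p=o["eef_pos"]; R=o["ee_rot"]; fx=-R[:,1]; fy=-R[:,0]
for n in("wrist","side","scene"):
    c=camera(n);X=cloud(c); D=X-p; L=D@fx; W=D@fy; H=D[...,2]
    m=(abs(W)<.008)&(L>.03)&(L<.09)&(abs(H+.01)<.025)
    f=(abs(W)<.02)&(L>.012)&(L<.02)&(abs(H+.01)<.025)
    g=(abs(W)<.01)&(L<-.0)&(L>-.03)&(abs(H-.036)<.012)
    for q,k in((m,"blade"),(f,"footfront"),(g,"fin")):
        if q.sum()>3: print(n,k,q.sum(),"H pct",np.percentile(H[q],[10,50,90]),"Lmax",L[q].max(),"W",np.percentile(W[q],[5,50,95]))
```

```text
wrist blade 3375 H pct [-0.0137 -0.0129 -0.0121] Lmax 0.0784145788280762 W [-0.0063  0.0003  0.0072]
wrist footfront 1658 H pct [-0.0125 -0.01    0.0091] Lmax 0.01990811227788597 W [-0.0131  0.0012  0.0151]
wrist fin 2375 H pct [0.0309 0.0318 0.0371] Lmax -5.686499957023414e-06 W [-0.0073  0.0008  0.009 ]
side blade 99 H pct [-0.0126 -0.0106 -0.009 ] Lmax 0.07916920036721728 W [-0.0067 -0.0012  0.006 ]
side footfront 27 H pct [-0.0129 -0.008  -0.005 ] Lmax 0.019509595272011154 W [-0.0157 -0.0077  0.0014]
side fin 65 H pct [0.0253 0.0326 0.0347] Lmax -0.007757363688294434 W [-0.0082 -0.0036  0.0069]
scene blade 72 H pct [-0.0149 -0.0132 -0.0113] Lmax 0.08175579619914355 W [-0.0044  0.0014  0.0072]
scene footfront 76 H pct [-0.0125 -0.0041  0.0118] Lmax 0.01996887169030556 W [-0.0119  0.0006  0.0162]
scene fin 32 H pct [0.0298 0.031  0.0324] Lmax -0.001596259793566428 W [-0.0035  0.0021  0.0078]
```

Blade is level, its tip ~79 mm ahead of the TCP and ~14 mm below it, so the TCP must be at z≈79 mm for the blade at 65 mm.

>>> step_arm:
  claw: [1, 1, 1, 1, 1, 1, 1, 1, 1]
  dp:
    - [0, -3, -20]
    - [0, -3, -25]
    - [0, 0, -25]
    - [0, 0, -10]
    - [0, 0, 0]
    - [4, 0.7, 0]
    - [4, 0.7, 0]
    - [4, 0.7, 0]
    - [0, 0, 0]
  rot:
    - [0, 0, 0]
    - [0, 0, 0]
    - [0, 0, 0]
    - [0, 0, 0]
    - [0, 0, 0]
    - [0, 0, 0]
    - [0, 0, 0]
    - [0, 0, 0]
    - [0, 0, 0]

```text
t: 7.8
eef_pos: [0.4516, 0.0003, 0.08]
ee_rot: [[0.174, -0.985, 0.003], [-0.985, -0.174, 0.0], [0.0, -0.003, -1.0]]
contact_force: [-0.1, 1.2, -1.8]
opening: 0.0132
```

Run:
```python
from tip import *
o=get_obs(); print(o["eef_pos"],o["contact_force"])
s=camera("side"); w=camera("wrist")
cv2.imwrite("pics/s6.png",np.hstack([cv2.resize(s["color"][180:260,220:340],(600,400)),cv2.resize(w["color"][0:150,210:330],(200,250))[:400] if 0 else cv2.resize(w["color"][0:200,210:310],(200,400))]))
```

```text
[0.4516 0.0003 0.08  ] [-0.1279  1.2463 -1.7768]
```

View pics/s6.png

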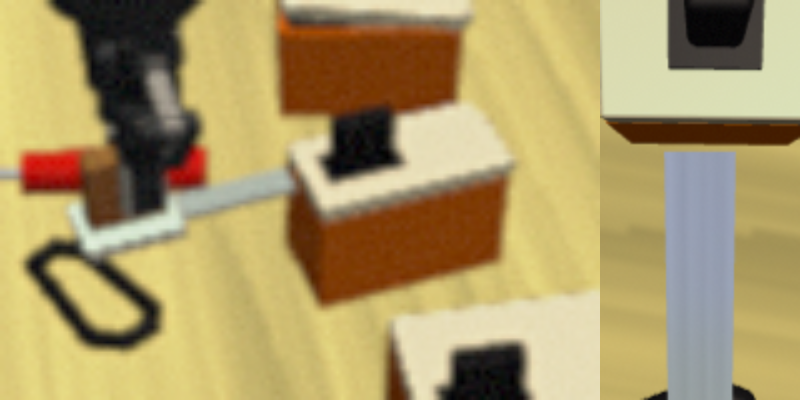

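Blade is centred on box a's front, still a few mm short. Pushing gently.

>>> step_arm:
  claw: [1, 1, 1, 1]
  dp:
    - [2, 0.35, -1]
    - [2, 0.35, 0]
    - [2, 0.35, 0]
    - [0, 0, 0]
  rot:
    - [0, 0, 0]
    - [0, 0, 0]
    - [0, 0, 0]
    - [0, 0, 0]

```text
t: 8.3
eef_pos: [0.4565, 0.0013, 0.0783]
ee_rot: [[0.174, -0.985, 0.001], [-0.985, -0.174, 0.0], [-0.0, -0.001, -1.0]]
contact_force: [-0.7, -0.6, -0.8]
opening: 0.0135
```

>>> step_arm:
  claw: [1, 1, 1]
  dp:
    - [1.5, 0.3, 0]
    - [1.5, 0.3, 0]
    - [0, 0, 0]
  rot:
    - [0, 0, 0]
    - [0, 0, 0]
    - [0, 0, 0]

```text
t: 8.6
eef_pos: [0.4575, 0.0015, 0.078]
ee_rot: [[0.174, -0.985, -0.003], [-0.985, -0.174, -0.001], [-0.0, 0.003, -1.0]]
contact_force: [-3.7, -0.8, -0.5]
opening: 0.0133
```

>>> step_arm:
  claw: [1, 1, 1, 1, 1]
  dp:
    - [1, 0.2, 0.5]
    - [0, 0, 0]
    - [0, 0, 0]
    - [0, 0, 0]
    - [0, 0, 0]
  rot:
    - [0, 0, 0]
    - [0, 0, 0]
    - [0, 0, 0]
    - [0, 0, 0]
    - [0, 0, 0]

```text
t: 9.1
eef_pos: [0.4576, 0.0015, 0.0783]
ee_rot: [[0.174, -0.985, -0.005], [-0.985, -0.174, -0.001], [-0.0, 0.005, -1.0]]
contact_force: [-5.8, -1.5, -0.4]
opening: 0.0139
```

Run:
```python
from tip import *
o=get_obs(); print(o["eef_pos"],o["contact_force"])
s=camera("side"); w=camera("wrist"); tip(w)
cv2.imwrite("pics/s7.png",np.hstack([cv2.resize(s["color"][180:260,220:340],(600,400)),cv2.resize(w["color"][0:200,210:310],(200,400))]))
```

```text
[0.4576 0.0015 0.0783] [-5.818  -1.4676 -0.4286]
n 6985 L tip 0.09953556288743329 pitch 0.10241928149994628 top z rel tcp at tip -0.008036879194200262 lateral [np.float64(0.0010102433364337206), np.float64(0.0009652264120144296)] tip xyz (top) [0.5555 0.0198] 0.07022961949404315
```

View pics/s7.png

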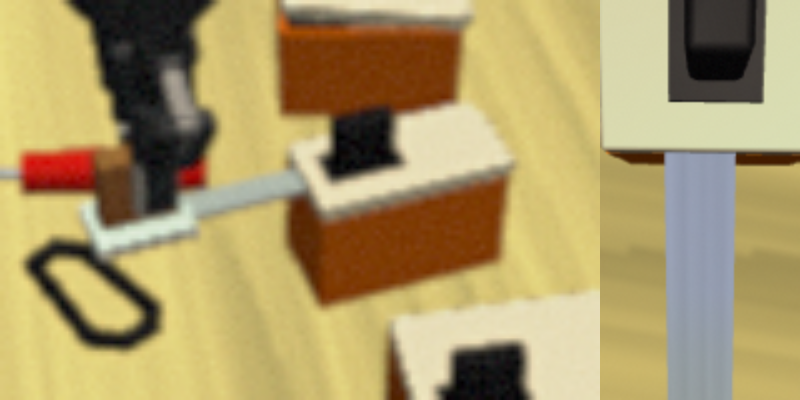

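Blade jammed on box a's lid edge with ~5.8 N (tip at its middle). Back off, lift, and go to box b.

>>> step_arm:
  claw: [1, 1, 1, 1, 1, 1, 1, 1, 1, 1]
  dp:
    - [-4, -0.7, 0]
    - [-10, -1.5, 0]
    - [-8, -1.5, 5]
    - [0, 0, 30]
    - [0, 0, 45]
    - [5, -40, 0]
    - [5, -40, 0]
    - [5, -40, 0]
    - [5, -40, 0]
    - [4, -40, 0]
  rot:
    - [0, 0, 0]
    - [0, 0, 0]
    - [0, 0, 0]
    - [0, 0, 0]
    - [0, 0, 0]
    - [0, 0, -0.037]
    - [0, 0, -0.037]
    - [0, 0, -0.037]
    - [0, 0, -0.037]
    - [0, 0, -0.037]

```text
t: 10.2
eef_pos: [0.4623, -0.2034, 0.1596]
ee_rot: [[-0.012, -1.0, 0.003], [-1.0, 0.011, -0.001], [0.001, -0.003, -1.0]]
contact_force: [0.5, 0.8, -0.5]
opening: 0.0135
```

>>> step_arm:
  claw: [1, 1, 1, 1, 1]
  dp:
    - [0, -35, 0]
    - [0, -35, 0]
    - [0, -20, 0]
    - [0, 0, 0]
    - [0, 0, 0]
  rot:
    - [0, 0, -0.037]
    - [0, 0, -0.037]
    - [0, 0, -0.037]
    - [0, 0, 0]
    - [0, 0, 0]

```text
t: 10.7
eef_pos: [0.4621, -0.2903, 0.1588]
ee_rot: [[-0.12, -0.993, 0.0], [-0.993, 0.12, 0.002], [-0.002, 0.0, -1.0]]
contact_force: [-0.5, 0.9, -1.5]
opening: 0.0133
```

```bash
cat >> tip.py <<'E'
B=dict(a=(.585,.022,9.6),b=(.607,-.309,-7),c=(.606,.174,-10.3),d=(.6035,-.1438,-.8))
def plan(k):
    w=camera("wrist"); o=get_obs(); p=o["eef_pos"]; R=o["ee_rot"]; fx=-R[:,1]
    print("tcp",p,"F",o["contact_force"],"op",o["opening"],"yaw",np.degrees(np.arctan2(fx[1],fx[0]))); tip(w)
    from w import lids; lids(w)
    x,y,a=B[k]; u=np.array([np.cos(np.radians(a)),np.sin(np.radians(a))]); v=np.array([-u[1],u[0]])
    t=p[:2]+fx[:2]*.079; d=t-[x,y]; print(k,"tip in box x,y",d@u*1000,d@v*1000,"shift for y0 (world)",-(d@v)*v*1000,"u",u,"box yaw",a)
E
python3 -c "
from tip import *
plan('b')"
```

```text
tcp [ 0.4623 -0.2894  0.1588] F [ 0.0428 -0.0265 -1.5553] op 0.013076633028727365 yaw -6.787259499747604
n 3715 L tip 0.07792059387903756 pitch -0.0037413469796851243 top z rel tcp at tip -0.013027060070284003 lateral [np.float64(-3.755779247058128e-05), np.float64(1.7794460222369643e-05)] tip xyz (top) [ 0.5397 -0.2986] 0.14579141180943647
lid px [264.9171  29.1606] [211   0 109  56] ctr [ 573.3969 -306.0294] size [69.4636 32.8155] ang 83.14433288574219 slope [ 0.0028 -0.0011] z 0.06886733363240287
   tab z 0.0985099710588711 [ 575.4058 -306.2895] [11.7901 13.2413] 83.14586639404297
b tip in box x,y -66.97397684842579 2.086043524756174 shift for y0 (world) [-0.2542 -2.0705] u [ 0.9925 -0.1219] box yaw -7
```

>>> step_arm:
  claw: [1, 1, 1, 1, 1, 1, 1, 1, 1]
  dp:
    - [0, -1, -20]
    - [0, -1, -25]
    - [0, 0, -25]
    - [0, 0, -10]
    - [0, 0, 0]
    - [4, -0.5, 0]
    - [4, -0.5, 0]
    - [4, -0.5, 0]
    - [0, 0, 0]
  rot:
    - [0, 0, 0]
    - [0, 0, 0]
    - [0, 0, 0]
    - [0, 0, 0]
    - [0, 0, 0]
    - [0, 0, 0]
    - [0, 0, 0]
    - [0, 0, 0]
    - [0, 0, 0]

```text
t: 11.65
eef_pos: [0.4755, -0.2954, 0.0797]
ee_rot: [[-0.12, -0.993, 0.003], [-0.993, 0.12, -0.001], [0.001, -0.003, -1.0]]
contact_force: [0.1, -0.0, -0.5]
opening: 0.0134
```

>>> step_arm:
  claw: [1, 1, 1, 1]
  dp:
    - [2, -0.25, 0]
    - [2, -0.25, 0]
    - [2, -0.25, 0]
    - [0, 0, 0]
  rot:
    - [0, 0, 0]
    - [0, 0, 0]
    - [0, 0, 0]
    - [0, 0, 0]

```text
t: 12.05
eef_pos: [0.4788, -0.2958, 0.0785]
ee_rot: [[-0.121, -0.993, -0.003], [-0.993, 0.121, 0.001], [-0.001, 0.003, -1.0]]
contact_force: [-2.4, -0.1, -0.6]
opening: 0.0135
```

>>> step_arm:
  claw: [1, 1, 1, 1, 1]
  dp:
    - [1.5, -0.2, 0]
    - [0, 0, 0]
    - [0, 0, 0]
    - [0, 0, 0]
    - [0, 0, 0]
  rot:
    - [0, 0, 0]
    - [0, 0, 0]
    - [0, 0, 0]
    - [0, 0, 0]
    - [0, 0, 0]

```text
t: 12.55
eef_pos: [0.4789, -0.2958, 0.0783]
ee_rot: [[-0.122, -0.993, -0.005], [-0.993, 0.122, 0.002], [-0.001, 0.005, -1.0]]
contact_force: [-4.9, 1.5, 1.4]
opening: 0.0136
```

Run:
```python
from tip import *
o=get_obs(); print(o["eef_pos"],o["contact_force"])
s=camera("side"); w=camera("wrist")
u,v=project(s,[.555,-.302,.065])[0].astype(int)
cv2.imwrite("pics/s8.png",np.hstack([cv2.resize(s["color"][v-40:v+40,u-60:u+60],(600,400)),cv2.resize(w["color"][0:200,210:310],(200,400))]))
```

```text
[ 0.4789 -0.2958  0.0783] [-4.888   1.5102  1.3873]
```

View pics/s8.png

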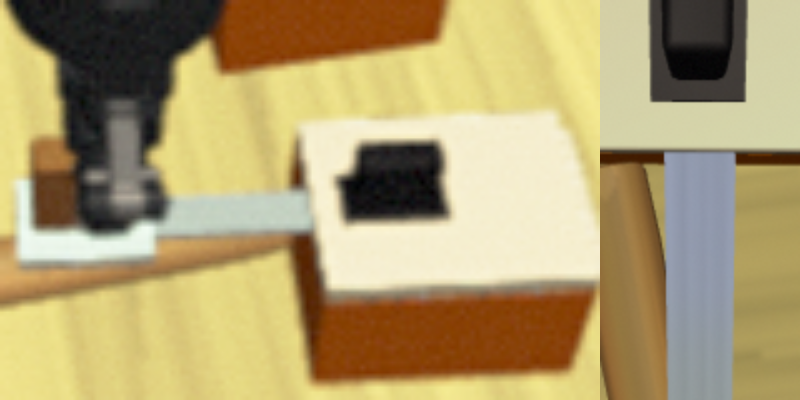

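Blade jammed at the middle of box b's lid edge (~5 N). Now on to box c.

>>> step_arm:
  claw: [1, 1, 1, 1, 1, 1, 1, 1, 1, 1]
  dp:
    - [-4, 0.5, 0]
    - [-10, 1.2, 0]
    - [-8, 1, 5]
    - [0, 0, 30]
    - [0, 0, 45]
    - [0, 30, 0]
    - [0, 45, 0]
    - [0, 45, 0]
    - [0, 45, 0]
    - [0, 45, 0]
  rot:
    - [0, 0, 0]
    - [0, 0, 0]
    - [0, 0, 0]
    - [0, 0, 0]
    - [0, 0, 0]
    - [0, 0, 0]
    - [0, 0, 0]
    - [0, 0, 0]
    - [0, 0, 0]
    - [0, 0, 0]

```text
t: 13.65
eef_pos: [0.4593, -0.0819, 0.1595]
ee_rot: [[-0.121, -0.993, 0.002], [-0.993, 0.121, -0.0], [-0.0, -0.002, -1.0]]
contact_force: [0.9, 0.7, -2.1]
opening: 0.0131
```

>>> step_arm:
  claw: [1, 1, 1, 1, 1, 1, 1, 1, 1, 1]
  dp:
    - [0, 45, 0]
    - [0, 45, 0]
    - [0, 45, 0]
    - [0, 45, 0]
    - [0, 45, 0]
    - [0, 40, 0]
    - [0, 18, 0]
    - [0, 0, 0]
    - [0, 0, 0]
    - [0, 0, 0]
  rot:
    - [0, 0, -0.015]
    - [0, 0, -0.015]
    - [0, 0, -0.015]
    - [0, 0, -0.015]
    - [0, 0, 0]
    - [0, 0, 0]
    - [0, 0, 0]
    - [0, 0, 0]
    - [0, 0, 0]
    - [0, 0, 0]

```text
t: 14.65
eef_pos: [0.4597, 0.1973, 0.1589]
ee_rot: [[-0.183, -0.983, 0.0], [-0.983, 0.183, -0.001], [0.001, -0.0, -1.0]]
contact_force: [0.1, 0.1, -1.0]
opening: 0.0131
```

```bash
python3 -c "
from tip import *
plan('c')"
```

```text
tcp [0.4597 0.1973 0.1589] F [ 0.1555  0.2159 -1.0759] op 0.01306181661406357 yaw -10.568798656745987
n 3714 L tip 0.07792843174542034 pitch -0.002625017770235359 top z rel tcp at tip -0.012929616635775342 lateral [np.float64(0.0009879205087674665), np.float64(0.0009201398847089182)] tip xyz (top) [0.5365 0.1839] 0.14593757202424157
lid px [255.8057  25.6394] [184   0 145  51] ctr [570.5138 179.521 ] size [89.2615 28.5961] ang 79.49765014648438 slope [-0.0989  0.0162] z 0.07770125608601343
   tab z 0.10581382288281711 [572.7681 179.3831] [11.3173  9.2894] 79.4979019165039
c tip in box x,y -69.09235903351805 -3.5948925796985534 shift for y0 (world) [0.6428 3.537 ] u [ 0.9839 -0.1788] box yaw -10.3
```

>>> step_arm:
  claw: [1, 1, 1, 1, 1, 1, 1, 1, 1, 1]
  dp:
    - [0.3, 1.5, -20]
    - [0.3, 1.5, -25]
    - [0, 0, -25]
    - [0, 0, -10.5]
    - [0, 0, 0]
    - [4, -0.7, 0]
    - [4, -0.7, 0]
    - [4, -0.7, 0]
    - [3, -0.5, 0]
    - [0, 0, 0]
  rot:
    - [0, 0, 0]
    - [0, 0, 0]
    - [0, 0, 0]
    - [0, 0, 0]
    - [0, 0, 0]
    - [0, 0, 0]
    - [0, 0, 0]
    - [0, 0, 0]
    - [0, 0, 0]
    - [0, 0, 0]

```text
t: 15.7
eef_pos: [0.4761, 0.1998, 0.0787]
ee_rot: [[-0.181, -0.984, 0.001], [-0.984, 0.181, 0.0], [-0.001, -0.001, -1.0]]
contact_force: [-0.6, 0.1, -2.1]
opening: 0.0129
```

>>> step_arm:
  claw: [1, 1, 1, 1, 1, 1, 1]
  dp:
    - [2, -0.35, 0]
    - [2, -0.35, 0]
    - [2, -0.35, 0]
    - [2, -0.35, 0]
    - [2, -0.35, 0]
    - [0, 0, 0]
    - [0, 0, 0]
  rot:
    - [0, 0, 0]
    - [0, 0, 0]
    - [0, 0, 0]
    - [0, 0, 0]
    - [0, 0, 0]
    - [0, 0, 0]
    - [0, 0, 0]

```text
t: 16.4
eef_pos: [0.4851, 0.1982, 0.0783]
ee_rot: [[-0.18, -0.984, -0.0], [-0.984, 0.18, 0.0], [-0.0, 0.0, -1.0]]
contact_force: [-0.2, -0.4, -1.1]
opening: 0.0135
```

Run:
```python
from tip import *
plan('c')
s=camera("side"); w=camera("wrist")
u,v=project(s,[.555,.182,.065])[0].astype(int)
cv2.imwrite("pics/s9.png",np.hstack([cv2.resize(s["color"][v-40:v+40,u-60:u+60],(600,400)),cv2.resize(w["color"][0:200,210:310],(200,400))]))
```

```text
tcp [0.485  0.1982 0.0783] F [-1.2954  0.2567 -1.2504] op 0.01335895047340351 yaw -10.374319258333239
n 7379 L tip 0.09952620843434001 pitch 0.2903201718721079 top z rel tcp at tip 0.003115375289190748 lateral [np.float64(0.0009684849963027519), np.float64(0.00032920647308228625)] tip xyz (top) [0.5829 0.1806] 0.08137097707701368
lid px [268.1532  44.3635] [157   0 225  87] ctr [572.5838 179.2115] size [89.4715 32.3036] ang 79.69245910644531 slope [-0.1024  0.0172] z 0.07749082483602299
   tab z 0.10647448848410905 [574.9684 178.9024] [11.7144 12.1499] 79.70047760009766
lid px [259.6546 164.8622] [226  90  68 150] ctr [520.217  192.6678] size [33.8255 72.7907] ang 79.65335083007812 slope [-0.042  0.004] z 0.06606248025472769
   tab z 0.09395073341889115 [498.3362 196.7373] [16.2964  3.1558] 79.63964080810547
c tip in box x,y -44.384336842110514 2.0550186361973126 shift for y0 (world) [-0.3674 -2.0219] u [ 0.9839 -0.1788] box yaw -10.3
```

View pics/s9.png

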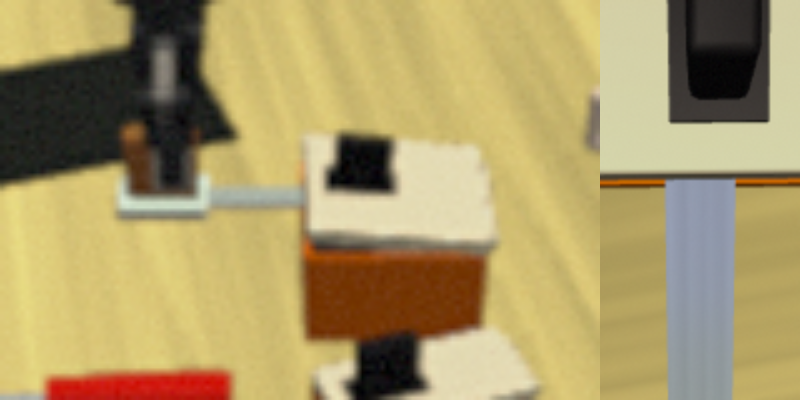

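The blade has gone in freely (~6 mm). Continue to ~15 mm.

>>> step_arm:
  claw: [1, 1, 1, 1, 1, 1, 1, 1, 1]
  dp:
    - [2, -0.4, 0]
    - [2, -0.4, 0]
    - [2, -0.4, 0]
    - [2, -0.4, 0]
    - [2, -0.4, 0]
    - [0, 0, 0]
    - [0, 0, 0]
    - [0, 0, 0]
    - [0, 0, 0]
  rot:
    - [0, 0, 0]
    - [0, 0, 0]
    - [0, 0, 0]
    - [0, 0, 0]
    - [0, 0, 0]
    - [0, 0, 0]
    - [0, 0, 0]
    - [0, 0, 0]
    - [0, 0, 0]

```text
t: 17.45
eef_pos: [0.495, 0.1963, 0.0783]
ee_rot: [[-0.18, -0.984, -0.0], [-0.984, 0.18, 0.0], [-0.0, 0.0, -1.0]]
contact_force: [0.4, 0.3, -1.3]
opening: 0.0132
```

Tip is ~15–16 mm inside with no force: box c is open. Withdraw straight and go to box d.

>>> step_arm:
  claw: [1, 1, 1, 1, 1, 1, 1, 1, 1, 1]
  dp:
    - [-5, 0.9, 0]
    - [-10, 1.8, 0]
    - [-12, 2.2, 0]
    - [-12, 2.2, 0]
    - [0, 0, 20]
    - [0, 0, 30]
    - [0, 0, 30]
    - [0, -30, 0]
    - [0, -42, 0]
    - [0, -42, 0]
  rot:
    - [0, 0, 0]
    - [0, 0, 0]
    - [0, 0, 0]
    - [0, 0, 0]
    - [0, 0, 0]
    - [0, 0, 0]
    - [0, 0, 0]
    - [0, 0, 0]
    - [0, 0, 0.02]
    - [0, 0, 0.02]

```text
t: 18.45
eef_pos: [0.4549, 0.0891, 0.1586]
ee_rot: [[-0.137, -0.991, 0.0], [-0.991, 0.137, 0.0], [-0.0, -0.0, -1.0]]
contact_force: [0.9, -0.2, -1.4]
opening: 0.0135
```

>>> step_arm:
  claw: [1, 1, 1, 1, 1, 1, 1, 1, 1]
  dp:
    - [0, -42, 0]
    - [0, -42, 0]
    - [0, -42, 0]
    - [0, -42, 0]
    - [0, -42, 0]
    - [0, -21, 0]
    - [0, 0, 0]
    - [0, 0, 0]
    - [0, 0, 0]
  rot:
    - [0, 0, 0.03]
    - [0, 0, 0.03]
    - [0, 0, 0.03]
    - [0, 0, 0.03]
    - [0, 0, 0.01]
    - [0, 0, 0]
    - [0, 0, 0]
    - [0, 0, 0]
    - [0, 0, 0]

```text
t: 19.35
eef_pos: [0.4558, -0.1396, 0.1583]
ee_rot: [[-0.008, -1.0, -0.0], [-1.0, 0.008, 0.001], [-0.001, 0.0, -1.0]]
contact_force: [-0.1, -0.5, -1.5]
opening: 0.0134
```

```bash
python3 -c "
from tip import *
plan('d')"
```

```text
tcp [ 0.456  -0.1396  0.1583] F [-0.1664  1.2132 -1.3049] op 0.013408447005662478 yaw -0.45173892744219923
n 3713 L tip 0.0780061789324842 pitch -0.004170637714935614 top z rel tcp at tip -0.013075805125372406 lateral [np.float64(0.0010356193344317713), np.float64(0.0010652567210690466)] tip xyz (top) [ 0.534  -0.1392] 0.14523617575512957
lid px [263.3087  26.4993] [178   0 171  52] ctr [ 569.4508 -141.8571] size [108.7174  30.3431] ang 89.56661224365234 slope [ 0.0053 -0.0006] z 0.06890622754023343
   tab z 0.09853889877202184 [ 571.4859 -141.6961] [11.7331 10.6252] 89.56831359863281
d tip in box x,y -68.54444906649418 2.5721738671821037 shift for y0 (world) [-0.0359 -2.5719] u [ 0.9999 -0.014 ] box yaw -0.8
```

Box d: front edge at x≈0.554, tip at 0.534.

>>> step_arm:
  claw: [1, 1, 1, 1, 1, 1, 1, 1, 1, 1]
  dp:
    - [0, -1, -20]
    - [0, -1, -25]
    - [0, 0, -25]
    - [0, 0, -10]
    - [0, 0, 0]
    - [4, 0, 0]
    - [4, 0, 0]
    - [4, 0, 0]
    - [3, 0, 0]
    - [0, 0, 0]
  rot:
    - [0, 0, 0]
    - [0, 0, 0]
    - [0, 0, 0]
    - [0, 0, 0]
    - [0, 0, 0]
    - [0, 0, 0]
    - [0, 0, 0]
    - [0, 0, 0]
    - [0, 0, 0]
    - [0, 0, 0]

```text
t: 20.4
eef_pos: [0.4721, -0.1437, 0.0787]
ee_rot: [[-0.011, -1.0, 0.002], [-1.0, 0.011, -0.0], [0.0, -0.002, -1.0]]
contact_force: [0.0, -0.7, -1.8]
opening: 0.0134
```

>>> step_arm:
  claw: [1, 1, 1, 1, 1]
  dp:
    - [2, 0, 0]
    - [2, 0, 0]
    - [2, 0, 0]
    - [0, 0, 0]
    - [0, 0, 0]
  rot:
    - [0, 0, 0]
    - [0, 0, 0]
    - [0, 0, 0]
    - [0, 0, 0]
    - [0, 0, 0]

```text
t: 20.9
eef_pos: [0.4752, -0.1437, 0.0779]
ee_rot: [[-0.012, -1.0, -0.004], [-1.0, 0.012, 0.0], [-0.0, 0.004, -1.0]]
contact_force: [-4.6, -1.0, 1.1]
opening: 0.0132
```

>>> step_arm:
  claw: [1, 1, 1, 1, 1]
  dp:
    - [0.5, 0, 0.5]
    - [0, 0, 0]
    - [0, 0, 0]
    - [0, 0, 0]
    - [0, 0, 0]
  rot:
    - [0, 0, 0]
    - [0, 0, 0]
    - [0, 0, 0]
    - [0, 0, 0]
    - [0, 0, 0]

```text
t: 21.4
eef_pos: [0.4753, -0.1437, 0.0782]
ee_rot: [[-0.012, -1.0, -0.005], [-1.0, 0.012, 0.001], [-0.001, 0.005, -1.0]]
contact_force: [-4.8, -0.8, -0.4]
opening: 0.0141
```

>>> step_arm:
  claw: [1, 1, 1, 1, 1, 1, 1, 1, 1, 1]
  dp:
    - [-4, 0, 0]
    - [-10, 0, 0]
    - [-8, 0, 5]
    - [0, 0, 30]
    - [0, 0, 45]
    - [0, 30, 0]
    - [0, 45, 0]
    - [0, 45, 0]
    - [0, 45, 0]
    - [0, 45, 0]
  rot:
    - [0, 0, 0]
    - [0, 0, 0]
    - [0, 0, 0]
    - [0, 0, 0]
    - [0, 0, 0]
    - [0, 0, 0]
    - [0, 0, 0]
    - [0, 0, 0]
    - [0, 0, 0]
    - [0, 0, 0]

```text
t: 22.4
eef_pos: [0.4558, 0.068, 0.1596]
ee_rot: [[-0.012, -1.0, 0.003], [-1.0, 0.012, 0.001], [-0.001, -0.003, -1.0]]
contact_force: [2.2, -0.5, -0.4]
opening: 0.0133
```

>>> step_arm:
  claw: [1, 1, 1, 1, 1, 1, 1, 1, 1, 1]
  dp:
    - [0, 45, 0]
    - [0, 45, 0]
    - [0, 45, 0]
    - [0, 45, 0]
    - [0, 45, 0]
    - [0, 45, 0]
    - [0, 40, 0]
    - [0, 15, 0]
    - [0, 0, 0]
    - [0, 0, 0]
  rot:
    - [0, 0, 0.03]
    - [0, 0, 0.03]
    - [0, 0, 0.03]
    - [0, 0, 0.03]
    - [0, 0, 0.03]
    - [0, 0, 0.016]
    - [0, 0, 0]
    - [0, 0, 0]
    - [0, 0, 0]
    - [0, 0, 0]

```text
t: 23.4
eef_pos: [0.4559, 0.3894, 0.1587]
ee_rot: [[0.153, -0.988, 0.0], [-0.988, -0.153, -0.002], [0.002, 0.0, -1.0]]
contact_force: [-0.0, -0.4, -0.4]
opening: 0.0133
```

```bash
python3 -c "
from tip import *
o=get_obs(); print(o['eef_pos'],o['ee_rot'][:,1]); c=camera('wrist'); tip(c); feel(c)"
```

```text
[0.4559 0.3894 0.1587] [-0.9882 -0.1532  0.0001]
n 3715 L tip 0.07801519999684829 pitch -0.003774729077474454 top z rel tcp at tip -0.013080274993660148 lateral [np.float64(0.0019676377132391916), np.float64(0.001962211564971566)] tip xyz (top) [0.5332 0.4023] 0.1456388141960629
metal ((484.0154724121094, 394.2755126953125), (85.65696716308594, 30.41916847229004), 8.872119903564453)
farthest [0.444  0.3727] pca -162.84808322385902
mat ((445.26165771484375, 428.5885925292969), (166.95156860351562, 48.26488494873047), 8.830920219421387)
```

>>> step_arm:
  claw: [1, 1, 1, 1, 1, 1, 1, 1]
  dp:
    - [0, 0, -25]
    - [0, 0, -35]
    - [0, 0, -35]
    - [0, 0, -25]
    - [0, 0, -10]
    - [0, 0, -4]
    - [0, 0, -1]
    - [0, 0, 0]
  rot:
    - [0, 0, 0]
    - [0, 0, 0]
    - [0, 0, 0]
    - [0, 0, 0]
    - [0, 0, 0]
    - [0, 0, 0]
    - [0, 0, 0]
    - [0, 0, 0]

```text
t: 24.25
eef_pos: [0.4566, 0.3917, 0.0252]
ee_rot: [[0.154, -0.988, 0.002], [-0.988, -0.154, 0.002], [-0.001, -0.002, -1.0]]
contact_force: [1.0, -0.6, -1.0]
opening: 0.0134
```

>>> step_arm:
  claw: [1, 1, 1]
  dp:
    - [0, 0, -1.5]
    - [0, 0, -1]
    - [0, 0, 0]
  rot:
    - [0, 0, 0]
    - [0, 0, 0]
    - [0, 0, 0]

```text
t: 24.55
eef_pos: [0.4557, 0.3914, 0.0216]
ee_rot: [[0.154, -0.988, 0.0], [-0.988, -0.154, 0.0], [-0.0, -0.0, -1.0]]
contact_force: [-0.5, -0.2, -1.5]
opening: 0.0134
```

>>> step_arm:
  claw: [1, 1, 1, 1]
  dp:
    - [0, 0, -1]
    - [0, 0, -1]
    - [0, 0, -1]
    - [0, 0, 0]
  rot:
    - [0, 0, 0]
    - [0, 0, 0]
    - [0, 0, 0]
    - [0, 0, 0]

```text
t: 24.95
eef_pos: [0.4557, 0.3915, 0.0205]
ee_rot: [[0.154, -0.988, 0.001], [-0.988, -0.154, 0.0], [-0.0, -0.001, -1.0]]
contact_force: [-2.8, -1.5, 12.4]
opening: 0.0134
```

Contact with the mat. Relieve, release, and lift.

>>> step_arm:
  claw: [1, 1, 0.2, 0.2, 0.2, 0.2, 0.2, 0.2, 0.2, 0.2]
  dp:
    - [0, 0, 2]
    - [0, 0, 0]
    - [0, 0, 0]
    - [0, 0, 0]
    - [0, 0, 0]
    - [0, 0, 0]
    - [0, 0, 20]
    - [0, 0, 50]
    - [0, 0, 50]
    - [0, 0, 50]
  rot:
    - [0, 0, 0]
    - [0, 0, 0]
    - [0, 0, 0]
    - [0, 0, 0]
    - [0, 0, 0]
    - [0, 0, 0]
    - [0, 0, 0]
    - [0, 0, 0]
    - [0, 0, 0]
    - [0, 0, 0]

```text
t: 25.95
eef_pos: [0.4554, 0.391, 0.192]
ee_rot: [[0.154, -0.988, -0.0], [-0.988, -0.154, -0.0], [0.0, 0.001, -1.0]]
contact_force: [0.6, 1.1, -0.3]
opening: 0.0683
```

```bash
python3 -c "
from tip import *
o=get_obs(); print(o['t'],o['eef_pos'],o['contact_force'],o['opening']); c=camera('wrist'); feel(c); s=camera('side'); feel(s)
cv2.imwrite('pics/w10.png',np.hstack([cv2.resize(c['color'],(400,300)),cv2.resize(s['color'][100:220,150:310],(400,300))]))"
```

```text
25.95 [0.4554 0.391  0.192 ] [ 0.6286  1.0839 -0.327 ] 0.06829324265219591
fin 686 0.05212861208322453 ((450.1590881347656, 391.17193603515625), (40.392818450927734, 13.28576946258545), 8.555295944213867)
metal ((478.58856201171875, 395.38134765625), (110.57356262207031, 33.23911666870117), 8.13156509399414)
farthest [0.4217 0.403 ] pca -171.23504547943594
mat ((451.8177490234375, 389.2449951171875), (167.3645477294922, 128.28916931152344), 8.849199295043945)
fin 64 0.0530790598178264 ((449.37841796875, 384.3027038574219), (40.42795944213867, 29.829753875732422), 6.803973197937012)
metal ((476.5003967285156, 390.97564697265625), (110.68855285644531, 43.06273651123047), 0.9574362635612488)
farthest [0.5315 0.4101] pca -167.5675721923203
mat ((450.7358093261719, 388.08782958984375), (163.05728149414062, 120.72793579101562), 8.633074760437012)
```

View pics/w10.png

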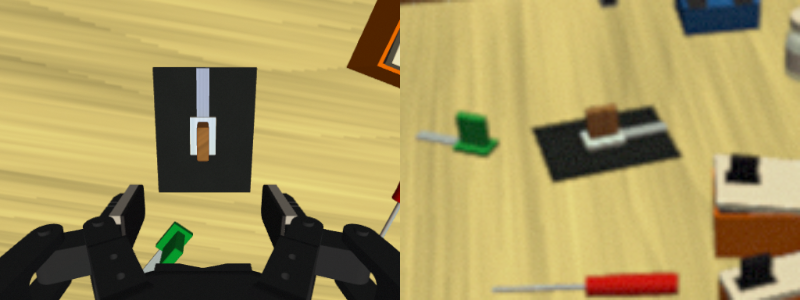

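Feeler stands on the mat (fin (450,391), mat centre (451,389)), level. Now to box c's tab.

>>> step_arm:
  claw: [0.2, 0.2, 0.2, 0.2, 0.2, 0.2, 0.2, 0.2, 0.2]
  dp:
    - [22, -36, 5]
    - [22, -36, 5]
    - [22, -36, 5]
    - [22, -36, 5]
    - [22, -36, 5]
    - [22, -36, 5]
    - [0, 0, 0]
    - [0, 0, 0]
    - [0, 0, 0]
  rot:
    - [0, 0, -0.055]
    - [0, 0, -0.055]
    - [0, 0, -0.055]
    - [0, 0, -0.055]
    - [0, 0, -0.055]
    - [0, 0, -0.055]
    - [0, 0, 0]
    - [0, 0, 0]
    - [0, 0, 0]

```text
t: 26.95
eef_pos: [0.5865, 0.177, 0.2197]
ee_rot: [[-0.172, -0.985, -0.002], [-0.985, 0.172, 0.001], [-0.001, 0.002, -1.0]]
contact_force: [0.5, 0.4, -0.4]
opening: 0.068
```

```bash
cat > tab.py <<'E'
from h import *
np.set_printoptions(precision=4,suppress=True)
def tab(zmid=.1):
    c=camera("wrist"); o=get_obs(); p=o["eef_pos"]; R=o["ee_rot"]; fx=-R[:2,1]; X=cloud(c); print("tcp",p,"F",o["contact_force"],"yaw",np.degrees(np.arctan2(fx[1],fx[0])),"op",o["opening"],"t",o["t"])
    m=(abs(X[...,2]-zmid)<.012)&(np.hypot(X[...,0]-p[0],X[...,1]-p[1])<.06)
    k,l,s,ce=cv2.connectedComponentsWithStats(m.astype(np.uint8))
    for i in range(1,k):
        if s[i,4]<150: continue
        z=np.percentile(X[l==i][:,2],80); t=(l==i)&(X[...,2]>z-.003)
        q=onplane(c,np.argwhere(t)[:,::-1].astype(float),z); r=cv2.minAreaRect((q[:,:2]*1000).astype(np.float32)); d=np.array(r[0])-p[:2]*1000
        print("px",ce[i],s[i,4],"top z",z,"ctr",np.array(r[0]),"size",np.array(r[1]),"ang",r[2],"shift",d)
    return c
E
python3 -c "
from tab import *
c=tab(.104); cv2.imwrite('pics/t1.png',c['color'])
"
```

```text
tcp [0.5864 0.1774 0.2198] F [-0.2787 -0.0599 -0.1521] yaw -9.838795622366126 op 0.06834403715125273 t 27.0
px [261.0187 182.4133] 588 top z 0.10688057726647893 ctr [588.6915 176.4532] size [11.4126 31.5436] ang 80.15370178222656 shift [ 2.2482 -0.9542]
```

View pics/t1.png

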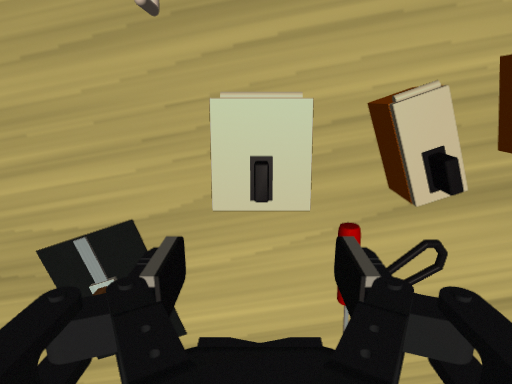

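Tab c at (588,176.5), top z 0.107 (open). Close the fingers and press it.

>>> step_arm:
  claw: [1, 1, 1, 1, 1, 1, 1, 1, 1]
  dp:
    - [1, -1, 0]
    - [0, 0, -20]
    - [0, 0, -30]
    - [0, 0, -30]
    - [0, 0, -15]
    - [0, 0, -9]
    - [0, 0, 0]
    - [0, 0, 0]
    - [0, 0, 0]
  rot:
    - [0, 0, 0]
    - [0, 0, 0]
    - [0, 0, 0]
    - [0, 0, 0]
    - [0, 0, 0]
    - [0, 0, 0]
    - [0, 0, 0]
    - [0, 0, 0]
    - [0, 0, 0]

```text
t: 27.9
eef_pos: [0.5894, 0.1748, 0.1176]
ee_rot: [[-0.174, -0.985, 0.003], [-0.985, 0.174, 0.001], [-0.001, -0.002, -1.0]]
contact_force: [-0.3, 0.1, -0.3]
opening: -0.0002
```

>>> step_arm:
  claw: [1, 1, 1, 1, 1, 1, 1]
  dp:
    - [0, 0, -2]
    - [0, 0, -2]
    - [0, 0, -2]
    - [0, 0, -2]
    - [0, 0, -2]
    - [0, 0, 0]
    - [0, 0, 0]
  rot:
    - [0, 0, 0]
    - [0, 0, 0]
    - [0, 0, 0]
    - [0, 0, 0]
    - [0, 0, 0]
    - [0, 0, 0]
    - [0, 0, 0]

```text
t: 28.6
eef_pos: [0.5887, 0.1743, 0.1075]
ee_rot: [[-0.174, -0.985, 0.0], [-0.985, 0.174, 0.0], [-0.0, -0.0, -1.0]]
contact_force: [-2.0, -0.4, 7.6]
opening: -0.0001
```

>>> step_arm:
  claw: [1, 1, 1, 1]
  dp:
    - [0, 0, -1.5]
    - [0, 0, -1.5]
    - [0, 0, 0]
    - [0, 0, 0]
  rot:
    - [0, 0, 0]
    - [0, 0, 0]
    - [0, 0, 0]
    - [0, 0, 0]

```text
t: 29.0
eef_pos: [0.5888, 0.1743, 0.1031]
ee_rot: [[-0.174, -0.985, 0.0], [-0.985, 0.174, 0.0], [-0.0, -0.0, -1.0]]
contact_force: [0.7, -0.6, 0.2]
opening: -0.0002
```

The force vanished with a snap. Lift, open, and verify with the camera; then move over tab a.

>>> step_arm:
  claw: [1, 0.4, 0.4, 0.4, 0.4, 0.4, 0.4]
  dp:
    - [0, 0, 20]
    - [0, 0, 45]
    - [0, 0, 45]
    - [0, 0, 0]
    - [0, 0, 0]
    - [0, 0, 0]
    - [0, 0, 0]
  rot:
    - [0, 0, 0]
    - [0, 0, 0]
    - [0, 0, 0]
    - [0, 0, 0]
    - [0, 0, 0]
    - [0, 0, 0]
    - [0, 0, 0]

```text
t: 29.7
eef_pos: [0.5877, 0.1739, 0.2114]
ee_rot: [[-0.174, -0.985, -0.003], [-0.985, 0.174, -0.001], [0.002, 0.003, -1.0]]
contact_force: [-0.7, -0.3, -0.3]
opening: 0.0508
```

```bash
python3 -c "
from tab import *
from w import lids
c=tab(.1); lids(c)
"
```

```text
tcp [0.5878 0.1739 0.2116] F [-0.4258  0.1523 -0.2018] yaw -10.040458215497466 op 0.051307073629968725 t 29.75
px [256.9967 188.9097] 598 top z 0.09943551025167088 ctr [584.6738 177.2152] size [11.4326 31.8328] ang 79.96864318847656 shift [-3.1413  3.2975]
lid px [258.2858 130.3597] [204 102 107  64] ctr [625.5401 170.0731] size [89.1275 53.816 ] ang 79.99237060546875 slope [ 0.0002 -0.0006] z 0.06916493834469173
```

>>> step_arm:
  claw: [0.4, 0.4, 0.4, 0.4, 0.4, 0.4, 0.4, 0.4]
  dp:
    - [-5, -31, 0]
    - [-5, -31, 0]
    - [-5, -31, 0]
    - [-5, -31, 0]
    - [-4, -31, 0]
    - [0, 0, 0]
    - [0, 0, 0]
    - [0, 0, 0]
  rot:
    - [0, 0, 0.068]
    - [0, 0, 0.068]
    - [0, 0, 0.068]
    - [0, 0, 0.068]
    - [0, 0, 0.068]
    - [0, 0, 0]
    - [0, 0, 0]
    - [0, 0, 0]

```text
t: 30.55
eef_pos: [0.5646, 0.0211, 0.2129]
ee_rot: [[0.166, -0.986, -0.001], [-0.986, -0.166, 0.001], [-0.002, 0.0, -1.0]]
contact_force: [-0.1, 1.1, 0.1]
opening: 0.0512
```

```bash
python3 -c "
from tab import *
c=tab(.1)
"
```

```text
tcp [0.5646 0.0213 0.213 ] F [ 0.4574 -0.0458  0.2246] yaw 9.58345208334427 op 0.05106132380953164 t 30.6
px [264.9848 185.2732] 593 top z 0.09945406181630664 ctr [564.7758  17.7099] size [30.9571 11.4588] ang 9.595528602600098 shift [ 0.1598 -3.6185]
```

Lid c is shut (slope 0, tab top 0.0995). Descend on tab a and grip.

>>> step_arm:
  claw: [0.4, 0.4, 0.4, 0.4, 0.4, 0.4, 0.4, 0.4]
  dp:
    - [0, -1.5, -20]
    - [0, -1.5, -35]
    - [0, 0, -35]
    - [0, 0, -30]
    - [0, 0, -12]
    - [0, 0, -2]
    - [0, 0, 0]
    - [0, 0, 0]
  rot:
    - [0, 0, 0]
    - [0, 0, 0]
    - [0, 0, 0]
    - [0, 0, 0]
    - [0, 0, 0]
    - [0, 0, 0]
    - [0, 0, 0]
    - [0, 0, 0]

```text
t: 31.4
eef_pos: [0.566, 0.0167, 0.0809]
ee_rot: [[0.164, -0.986, 0.003], [-0.986, -0.164, 0.0], [0.0, -0.003, -1.0]]
contact_force: [0.5, -0.2, 1.0]
opening: 0.0511
```

>>> step_arm:
  claw: [1, 1, 1, 1, 1, 1, 1]
  dp:
    - [0, 0, 0]
    - [0, 0, 0]
    - [0, 0, 0]
    - [0, 0, 0]
    - [0, 0, 0]
    - [0, 0, 0]
    - [0, 0, 0]
  rot:
    - [0, 0, 0]
    - [0, 0, 0]
    - [0, 0, 0]
    - [0, 0, 0]
    - [0, 0, 0]
    - [0, 0, 0]
    - [0, 0, 0]
  grip_force: 40

```text
t: 32.1
eef_pos: [0.5649, 0.0168, 0.0801]
ee_rot: [[0.164, -0.986, 0.001], [-0.986, -0.164, 0.001], [-0.0, -0.001, -1.0]]
contact_force: [-2.1, 1.5, 6.4]
opening: 0.0113
```

Gripped, with a slight downward preload (+6.4 N). Ease up to zero first.

>>> step_arm:
  claw: [1, 1, 1, 1, 1]
  dp:
    - [0, 0, 1]
    - [0, 0, 1]
    - [0, 0, 1]
    - [0, 0, 0]
    - [0, 0, 0]
  rot:
    - [0, 0, 0]
    - [0, 0, 0]
    - [0, 0, 0]
    - [0, 0, 0]
    - [0, 0, 0]

```text
t: 32.6
eef_pos: [0.5649, 0.0167, 0.0821]
ee_rot: [[0.164, -0.986, 0.001], [-0.986, -0.164, 0.001], [-0.001, -0.001, -1.0]]
contact_force: [2.5, 2.3, -1.6]
opening: 0.0107
```

>>> step_arm:
  claw: [1, 1, 1, 1]
  dp:
    - [0, 0, 1]
    - [0, 0, 1]
    - [0, 0, 0]
    - [0, 0, 0]
  rot:
    - [0, 0, 0]
    - [0, 0, 0]
    - [0, 0, 0]
    - [0, 0, 0]

```text
t: 33.0
eef_pos: [0.5649, 0.0167, 0.0842]
ee_rot: [[0.164, -0.986, 0.001], [-0.986, -0.164, 0.001], [-0.001, -0.001, -1.0]]
contact_force: [3.9, 3.5, -4.4]
opening: 0.0109
```

>>> step_arm:
  claw: [1, 1, 1, 1]
  dp:
    - [0, 0, 1]
    - [0, 0, 1]
    - [0, 0, 0]
    - [0, 0, 0]
  rot:
    - [0, 0, 0]
    - [0, 0, 0]
    - [0, 0, 0]
    - [0, 0, 0]

```text
t: 33.4
eef_pos: [0.5649, 0.0166, 0.0862]
ee_rot: [[0.164, -0.986, 0.001], [-0.986, -0.164, 0.001], [-0.0, -0.001, -1.0]]
contact_force: [3.8, 3.0, -6.0]
opening: 0.0113
```

```bash
cat > st.py <<'E'
from h import *
from w import lids
def st(u,v,n=3):
    cs=[]
    for _ in range(n):
        c=camera("scene"); o=get_obs(); cs.append(o["contact_force"])
    print("t",o["t"],"tcp",o["eef_pos"],"F",np.round(cs,1).tolist(),"mean",np.mean(cs,0))
E
python3 -c "
from st import *
st(0,0); c=camera('scene'); s=camera('side')
u,v=project(c,[.565,.018,.08])[0].astype(int); u2,v2=project(s,[.565,.018,.08])[0].astype(int)
cv2.imwrite('pics/p1.png',np.hstack([cv2.resize(c['color'][v-40:v+40,u-40:u+40],(400,400)),cv2.resize(s['color'][v2-40:v2+40,u2-40:u2+40],(400,400))]))
"
```

```text
t 33.55 tcp [0.5649 0.0166 0.0862] F [[3.7, 3.8, -6.3], [5.4, 3.7, -6.0], [3.8, 4.3, -5.5]] mean [ 4.3009  3.9233 -5.9476]
```

View pics/p1.png

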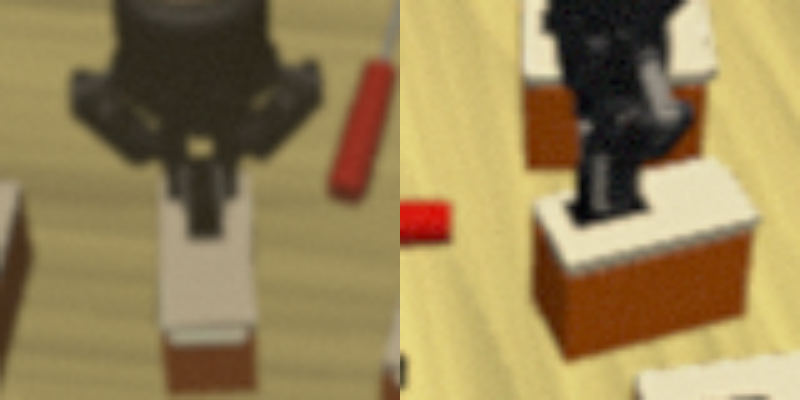

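Mean pull 5.95 N, lid visibly shut. Hold over 1 s, then ease back.

>>> step_arm:
  claw: [1, 1, 1, 1, 1, 1, 1, 1, 1, 1]
  dp:
    - [0, 0, 0]
    - [0, 0, 0]
    - [0, 0, 0]
    - [0, 0, 0]
    - [0, 0, 0]
    - [0, 0, 0]
    - [0, 0, 0]
    - [0, 0, 0]
    - [0, 0, 0]
    - [0, 0, 0]
  rot:
    - [0, 0, 0]
    - [0, 0, 0]
    - [0, 0, 0]
    - [0, 0, 0]
    - [0, 0, 0]
    - [0, 0, 0]
    - [0, 0, 0]
    - [0, 0, 0]
    - [0, 0, 0]
    - [0, 0, 0]

```text
t: 34.65
eef_pos: [0.5649, 0.0166, 0.0862]
ee_rot: [[0.164, -0.986, 0.001], [-0.986, -0.164, 0.001], [-0.0, -0.001, -1.0]]
contact_force: [3.3, 3.8, -5.4]
opening: 0.011
```

>>> step_arm:
  claw: [1, 1, 1, 1, 1, 1, 1, 1, 1]
  dp:
    - [0, 0, 0]
    - [0, 0, -1]
    - [0, 0, -1]
    - [0, 0, -1]
    - [0, 0, -1]
    - [0, 0, -1]
    - [0, 0, -1]
    - [0, 0, 0]
    - [0, 0, 0]
  rot:
    - [0, 0, 0]
    - [0, 0, 0]
    - [0, 0, 0]
    - [0, 0, 0]
    - [0, 0, 0]
    - [0, 0, 0]
    - [0, 0, 0]
    - [0, 0, 0]
    - [0, 0, 0]

```text
t: 35.55
eef_pos: [0.5649, 0.0166, 0.0807]
ee_rot: [[0.164, -0.986, 0.001], [-0.986, -0.164, 0.0], [-0.0, -0.001, -1.0]]
contact_force: [2.4, 3.5, -1.2]
opening: 0.0112
```

>>> step_arm:
  claw: [0.4, 0.4, 0.4, 0.4, 0.4, 0.4, 0.4, 0.4, 0.4]
  dp:
    - [0, 0, 0]
    - [0, 0, 0]
    - [0, 0, 0]
    - [0, 0, 0]
    - [0, 0, 20]
    - [0, 0, 45]
    - [0, 0, 45]
    - [0, 0, 20]
    - [0, 0, 0]
  rot:
    - [0, 0, 0]
    - [0, 0, 0]
    - [0, 0, 0]
    - [0, 0, 0]
    - [0, 0, 0]
    - [0, 0, 0]
    - [0, 0, 0]
    - [0, 0, 0]
    - [0, 0, 0]

```text
t: 36.45
eef_pos: [0.5666, 0.0161, 0.2141]
ee_rot: [[0.164, -0.986, 0.008], [-0.987, -0.164, -0.0], [0.001, -0.008, -1.0]]
contact_force: [0.5, 0.4, -0.8]
opening: 0.0513
```

```bash
python3 -c "
from tab import *
c=tab(.1)
"
```

```text
tcp [0.5651 0.0159 0.2118] F [ 0.0419 -0.682  -1.1196] yaw 9.414393446344624 op 0.05077001179570275 t 36.5
px [257.9778 187.4915] 586 top z 0.09945392990065394 ctr [564.8365  17.8149] size [31.1448 11.5376] ang 9.425924301147461 shift [-0.2757  1.9245]
```

Tab a held and is back at rest (top 0.0995). On to tab b.

>>> step_arm:
  claw: [0.4, 0.4, 0.4, 0.4, 0.4, 0.4, 0.4, 0.4, 0.4, 0.4]
  dp:
    - [2.7, -40, 0]
    - [2.7, -40, 0]
    - [2.7, -40, 0]
    - [2.7, -40, 0]
    - [2.7, -40, 0]
    - [2.7, -40, 0]
    - [2.7, -40, 0]
    - [2.7, -43, 0]
    - [0, 0, 0]
    - [0, 0, 0]
  rot:
    - [0, 0, -0.036]
    - [0, 0, -0.036]
    - [0, 0, -0.036]
    - [0, 0, -0.036]
    - [0, 0, -0.036]
    - [0, 0, -0.036]
    - [0, 0, -0.036]
    - [0, 0, -0.036]
    - [0, 0, 0]
    - [0, 0, 0]

```text
t: 37.5
eef_pos: [0.5844, -0.3079, 0.2077]
ee_rot: [[-0.126, -0.992, -0.005], [-0.992, 0.126, 0.002], [-0.001, 0.005, -1.0]]
contact_force: [0.1, 1.2, -0.2]
opening: 0.0512
```

```bash
python3 -c "
from tab import *
c=tab(.1)
"
```

```text
tcp [ 0.5853 -0.3057  0.2083] F [0.2956 0.9599 0.067 ] yaw -7.046675014111574 op 0.051470829953298665 t 37.55
px [260.0431 183.0299] 603 top z 0.09941882967406646 ctr [ 586.8011 -307.55  ] size [11.2248 31.0553] ang 82.81410217285156 shift [ 1.4873 -1.8479]
```

>>> step_arm:
  claw: [0.4, 0.4, 0.4, 0.4, 0.4, 0.4, 0.4, 0.4]
  dp:
    - [0.5, -1, -20]
    - [0.5, -0.5, -35]
    - [0, 0, -35]
    - [0, 0, -26]
    - [0, 0, -10]
    - [0, 0, -2]
    - [0, 0, 0]
    - [0, 0, 0]
  rot:
    - [0, 0, 0]
    - [0, 0, 0]
    - [0, 0, 0]
    - [0, 0, 0]
    - [0, 0, 0]
    - [0, 0, 0]
    - [0, 0, 0]
    - [0, 0, 0]

```text
t: 38.35
eef_pos: [0.5885, -0.3084, 0.0841]
ee_rot: [[-0.122, -0.992, 0.003], [-0.992, 0.122, -0.001], [0.001, -0.003, -1.0]]
contact_force: [1.1, 0.1, -0.4]
opening: 0.0512
```

>>> step_arm:
  claw: [1, 1, 1, 1, 1, 1, 1]
  dp:
    - [0, 0, 0]
    - [0, 0, 0]
    - [0, 0, 0]
    - [0, 0, 0]
    - [0, 0, 0]
    - [0, 0, 0]
    - [0, 0, 0]
  rot:
    - [0, 0, 0]
    - [0, 0, 0]
    - [0, 0, 0]
    - [0, 0, 0]
    - [0, 0, 0]
    - [0, 0, 0]
    - [0, 0, 0]

```text
t: 39.05
eef_pos: [0.5875, -0.3088, 0.0831]
ee_rot: [[-0.123, -0.992, 0.001], [-0.992, 0.123, -0.001], [0.001, -0.001, -1.0]]
contact_force: [-1.6, -1.0, 5.3]
opening: 0.011
```

>>> step_arm:
  claw: [1, 1, 1, 1, 1]
  dp:
    - [0, 0, 1]
    - [0, 0, 1]
    - [0, 0, 1]
    - [0, 0, 0]
    - [0, 0, 0]
  rot:
    - [0, 0, 0]
    - [0, 0, 0]
    - [0, 0, 0]
    - [0, 0, 0]
    - [0, 0, 0]

```text
t: 39.55
eef_pos: [0.5874, -0.3088, 0.085]
ee_rot: [[-0.123, -0.992, 0.001], [-0.992, 0.123, -0.001], [0.001, -0.001, -1.0]]
contact_force: [2.3, -3.3, -1.6]
opening: 0.0111
```

```bash
python3 -c "
from st import *
st(0,0)"
```

```text
t 39.7 tcp [ 0.5874 -0.3087  0.0851] F [[1.8, -3.1, -2.4], [2.3, -3.2, -2.1], [2.2, -3.1, -2.6]] mean [ 2.1194 -3.119  -2.3577]
```

>>> step_arm:
  claw: [1, 1, 1, 1, 1, 1]
  dp:
    - [0, 0, 1]
    - [0, 0, 1]
    - [0, 0, 1]
    - [0, 0, 0.6]
    - [0, 0, 0]
    - [0, 0, 0]
  rot:
    - [0, 0, 0]
    - [0, 0, 0]
    - [0, 0, 0]
    - [0, 0, 0]
    - [0, 0, 0]
    - [0, 0, 0]

```text
t: 40.3
eef_pos: [0.5874, -0.3087, 0.0885]
ee_rot: [[-0.123, -0.992, 0.001], [-0.992, 0.123, -0.001], [0.001, -0.001, -1.0]]
contact_force: [3.4, -4.5, -5.2]
opening: 0.0109
```

```bash
python3 -c "
from st import *
st(0,0)"
```

```text
t 40.45 tcp [ 0.5874 -0.3087  0.0885] F [[3.8, -4.5, -4.8], [4.8, -3.7, -4.2], [3.2, -4.0, -4.7]] mean [ 3.9257 -4.0815 -4.565 ]
```

>>> step_arm:
  claw: [1, 1, 1, 1, 1, 1, 1, 1, 1, 1]
  dp:
    - [0, 0, 0.8]
    - [0, 0, 0]
    - [0, 0, 0]
    - [0, 0, 0]
    - [0, 0, 0]
    - [0, 0, 0]
    - [0, 0, 0]
    - [0, 0, 0]
    - [0, 0, 0]
    - [0, 0, 0]
  rot:
    - [0, 0, 0]
    - [0, 0, 0]
    - [0, 0, 0]
    - [0, 0, 0]
    - [0, 0, 0]
    - [0, 0, 0]
    - [0, 0, 0]
    - [0, 0, 0]
    - [0, 0, 0]
    - [0, 0, 0]

```text
t: 41.45
eef_pos: [0.5874, -0.3086, 0.0892]
ee_rot: [[-0.123, -0.992, 0.001], [-0.992, 0.123, -0.001], [0.001, -0.001, -1.0]]
contact_force: [3.0, -3.7, -5.9]
opening: 0.0111
```

```bash
python3 -c "
from st import *
st(0,0,6); s=camera('side'); c=camera('scene')
u,v=project(c,[.587,-.308,.08])[0].astype(int); u2,v2=project(s,[.587,-.308,.08])[0].astype(int)
cv2.imwrite('pics/p2.png',np.hstack([cv2.resize(c['color'][v-40:v+40,u-40:u+40],(400,400)),cv2.resize(s['color'][v2-40:v2+40,u2-40:u2+40],(400,400))]))
"
```

```text
t 41.75 tcp [ 0.5874 -0.3087  0.0892] F [[3.9, -3.8, -6.0], [3.8, -4.0, -6.7], [4.0, -3.7, -5.3], [2.8, -4.3, -5.7], [3.3, -3.5, -5.6], [4.3, -4.5, -6.2]] mean [ 3.6558 -3.9832 -5.9239]
```

View pics/p2.png

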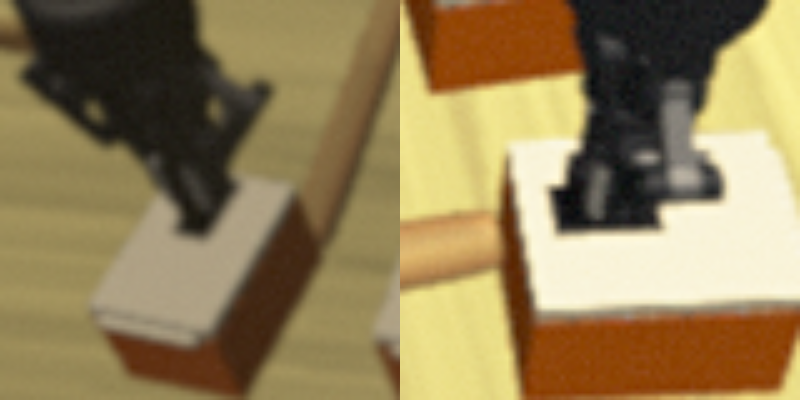

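5.9 N, lid shut. Hold a bit more, then ease back and go to tab c at (584.7,177), yaw −10.

>>> step_arm:
  claw: [1, 1, 1, 1, 1, 1, 1, 1, 1, 1]
  dp:
    - [0, 0, 0]
    - [0, 0, 0]
    - [0, 0, -1]
    - [0, 0, -1]
    - [0, 0, -1]
    - [0, 0, -1]
    - [0, 0, -1]
    - [0, 0, -0.7]
    - [0, 0, 0]
    - [0, 0, 0]
  rot:
    - [0, 0, 0]
    - [0, 0, 0]
    - [0, 0, 0]
    - [0, 0, 0]
    - [0, 0, 0]
    - [0, 0, 0]
    - [0, 0, 0]
    - [0, 0, 0]
    - [0, 0, 0]
    - [0, 0, 0]

```text
t: 42.85
eef_pos: [0.5874, -0.3087, 0.0844]
ee_rot: [[-0.123, -0.992, 0.001], [-0.992, 0.123, -0.001], [0.001, -0.001, -1.0]]
contact_force: [2.6, -5.4, -1.5]
opening: 0.0109
```

>>> step_arm:
  claw: [0.4, 0.4, 0.4, 0.4, 0.4, 0.4, 0.4, 0.4, 0.4]
  dp:
    - [0, 0, 0]
    - [0, 0, 0]
    - [0, 0, 0]
    - [0, 0, 0]
    - [0, 0, 20]
    - [0, 0, 45]
    - [0, 0, 45]
    - [0, 0, 15]
    - [0, 0, 0]
  rot:
    - [0, 0, 0]
    - [0, 0, 0]
    - [0, 0, 0]
    - [0, 0, 0]
    - [0, 0, 0]
    - [0, 0, 0]
    - [0, 0, 0]
    - [0, 0, 0]
    - [0, 0, 0]

```text
t: 43.75
eef_pos: [0.5888, -0.3085, 0.2127]
ee_rot: [[-0.123, -0.992, 0.006], [-0.992, 0.123, -0.002], [0.002, -0.006, -1.0]]
contact_force: [-0.4, -0.4, 1.3]
opening: 0.051
```

```bash
python3 -c "
from tab import *
c=tab(.1)
"
```

```text
tcp [ 0.5874 -0.308   0.2099] F [-0.5395  0.3351 -0.7068] yaw -7.040298960715038 op 0.051438600549027914 t 43.8
px [259.9642 188.3874] 586 top z 0.09944155412318373 ctr [ 586.5764 -307.9622] size [11.4257 31.0765] ang 82.69245910644531 shift [-0.8088  0.0093]
```

>>> step_arm:
  claw: [0.4, 0.4, 0.4, 0.4, 0.4, 0.4, 0.4, 0.4, 0.4, 0.4]
  dp:
    - [0, 44, 0]
    - [0, 44, 0]
    - [0, 44, 0]
    - [0, 44, 0]
    - [0, 44, 0]
    - [0, 44, 0]
    - [0, 44, 0]
    - [0, 44, 0]
    - [0, 44, 0]
    - [0, 44, 0]
  rot:
    - [0, 0, -0.005]
    - [0, 0, -0.005]
    - [0, 0, -0.005]
    - [0, 0, -0.005]
    - [0, 0, -0.005]
    - [0, 0, -0.005]
    - [0, 0, -0.005]
    - [0, 0, -0.005]
    - [0, 0, -0.005]
    - [0, 0, -0.005]

```text
t: 44.8
eef_pos: [0.5853, 0.1332, 0.2064]
ee_rot: [[-0.172, -0.985, -0.005], [-0.985, 0.172, -0.001], [0.002, 0.005, -1.0]]
contact_force: [0.8, 0.6, -0.2]
opening: 0.0511
```

>>> step_arm:
  claw: [0.4, 0.4, 0.4, 0.4]
  dp:
    - [-2, 43, 0]
    - [0, 0, 0]
    - [0, 0, 0]
    - [0, 0, 0]
  rot:
    - [0, 0, 0]
    - [0, 0, 0]
    - [0, 0, 0]
    - [0, 0, 0]

```text
t: 45.2
eef_pos: [0.5846, 0.1725, 0.2073]
ee_rot: [[-0.174, -0.985, -0.003], [-0.985, 0.174, -0.003], [0.003, 0.002, -1.0]]
contact_force: [0.7, -0.5, -0.8]
opening: 0.0513
```

```bash
python3 -c "
from tab import *
c=tab(.1)
"
```

```text
tcp [0.585  0.1722 0.2078] F [ 0.8092 -0.2836 -0.2972] yaw -10.104580340665587 op 0.05106470802141614 t 45.25
px [254.7621 186.8706] 618 top z 0.0994889002384526 ctr [584.8102 177.1245] size [11.8312 31.2243] ang 80.11126708984375 shift [-0.1985  4.9434]
```

>>> step_arm:
  claw: [0.4, 0.4, 0.4, 0.4, 0.4, 0.4, 0.4, 0.4]
  dp:
    - [0, 2.5, -20]
    - [0, 2.5, -35]
    - [0, 0, -35]
    - [0, 0, -25]
    - [0, 0, -10]
    - [0, 0, -1]
    - [0, 0, 0]
    - [0, 0, 0]
  rot:
    - [0, 0, 0]
    - [0, 0, 0]
    - [0, 0, 0]
    - [0, 0, 0]
    - [0, 0, 0]
    - [0, 0, 0]
    - [0, 0, 0]
    - [0, 0, 0]

```text
t: 46.05
eef_pos: [0.5865, 0.1798, 0.0847]
ee_rot: [[-0.173, -0.985, 0.003], [-0.985, 0.173, 0.001], [-0.002, -0.003, -1.0]]
contact_force: [0.6, -0.0, -0.3]
opening: 0.0512
```

>>> step_arm:
  claw: [1, 1, 1, 1, 1, 1, 1]
  dp:
    - [0, 0, 0]
    - [0, 0, 0]
    - [0, 0, 0]
    - [0, 0, 0]
    - [0, 0, 0]
    - [0, 0, 0]
    - [0, 0, 0]
  rot:
    - [0, 0, 0]
    - [0, 0, 0]
    - [0, 0, 0]
    - [0, 0, 0]
    - [0, 0, 0]
    - [0, 0, 0]
    - [0, 0, 0]

```text
t: 46.75
eef_pos: [0.585, 0.1764, 0.084]
ee_rot: [[-0.174, -0.985, -0.001], [-0.985, 0.174, -0.005], [0.005, 0.0, -1.0]]
contact_force: [-3.0, -5.3, 6.5]
opening: 0.0107
```

>>> step_arm:
  claw: [1, 1, 1, 1, 1, 1, 1]
  dp:
    - [0, 0, 1]
    - [0, 0, 1]
    - [0, 0, 1]
    - [0, 0, 1]
    - [0, 0, 1]
    - [0, 0, 0]
    - [0, 0, 0]
  rot:
    - [0, 0, 0]
    - [0, 0, 0]
    - [0, 0, 0]
    - [0, 0, 0]
    - [0, 0, 0]
    - [0, 0, 0]
    - [0, 0, 0]

```text
t: 47.45
eef_pos: [0.585, 0.1764, 0.0869]
ee_rot: [[-0.174, -0.985, -0.002], [-0.985, 0.174, -0.005], [0.005, 0.001, -1.0]]
contact_force: [0.4, -5.2, -3.4]
opening: 0.011
```

```bash
python3 -c "
from st import *
st(0,0,5)"
```

```text
t 47.7 tcp [0.585  0.1764 0.0869] F [[-0.0, -5.1, -2.6], [0.5, -5.6, -1.6], [0.6, -5.0, -4.2], [1.1, -5.9, -3.2], [0.6, -4.7, -3.8]] mean [ 0.5525 -5.2422 -3.0873]
```

>>> step_arm:
  claw: [1, 1, 1, 1, 1, 1]
  dp:
    - [0, 0, 1]
    - [0, 0, 1]
    - [0, 0, 1]
    - [0, 0, 0]
    - [0, 0, 0]
    - [0, 0, 0]
  rot:
    - [0, 0, 0]
    - [0, 0, 0]
    - [0, 0, 0]
    - [0, 0, 0]
    - [0, 0, 0]
    - [0, 0, 0]

```text
t: 48.3
eef_pos: [0.585, 0.1765, 0.0894]
ee_rot: [[-0.174, -0.985, -0.002], [-0.985, 0.174, -0.005], [0.005, 0.001, -1.0]]
contact_force: [1.2, -5.9, -4.7]
opening: 0.0112
```

```bash
python3 -c "
from st import *
st(0,0,6)"
```

```text
t 48.6 tcp [0.585  0.1765 0.0894] F [[1.3, -5.0, -5.4], [2.3, -4.5, -4.8], [1.9, -4.9, -4.8], [1.2, -5.6, -5.7], [0.6, -4.7, -5.9], [1.2, -5.2, -5.7]] mean [ 1.4212 -4.9834 -5.3819]
```

>>> step_arm:
  claw: [1, 1, 1, 1, 1, 1, 1, 1, 1, 1]
  dp:
    - [0, 0, 0.7]
    - [0, 0, 0]
    - [0, 0, 0]
    - [0, 0, 0]
    - [0, 0, 0]
    - [0, 0, 0]
    - [0, 0, 0]
    - [0, 0, 0]
    - [0, 0, 0]
    - [0, 0, 0]
  rot:
    - [0, 0, 0]
    - [0, 0, 0]
    - [0, 0, 0]
    - [0, 0, 0]
    - [0, 0, 0]
    - [0, 0, 0]
    - [0, 0, 0]
    - [0, 0, 0]
    - [0, 0, 0]
    - [0, 0, 0]

```text
t: 49.6
eef_pos: [0.5849, 0.1766, 0.0901]
ee_rot: [[-0.174, -0.985, -0.002], [-0.985, 0.174, -0.004], [0.005, 0.001, -1.0]]
contact_force: [1.9, -5.2, -5.5]
opening: 0.0108
```

```bash
python3 -c "
from st import *
st(0,0,6)"
```

```text
t 49.9 tcp [0.585  0.1766 0.0901] F [[2.1, -5.3, -5.7], [1.8, -4.6, -5.8], [1.4, -5.4, -6.4], [1.5, -5.2, -6.0], [0.8, -5.5, -5.8], [1.6, -5.0, -5.7]] mean [ 1.5438 -5.1543 -5.9008]
```

>>> step_arm:
  claw: [1, 1, 1, 1, 1, 1, 1, 1, 1, 1]
  dp:
    - [0, 0, 0]
    - [0, 0, 0]
    - [0, 0, -1]
    - [0, 0, -1]
    - [0, 0, -1]
    - [0, 0, -1]
    - [0, 0, -1]
    - [0, 0, -1]
    - [0, 0, -0.5]
    - [0, 0, 0]
  rot:
    - [0, 0, 0]
    - [0, 0, 0]
    - [0, 0, 0]
    - [0, 0, 0]
    - [0, 0, 0]
    - [0, 0, 0]
    - [0, 0, 0]
    - [0, 0, 0]
    - [0, 0, 0]
    - [0, 0, 0]

```text
t: 50.9
eef_pos: [0.585, 0.1766, 0.0846]
ee_rot: [[-0.174, -0.985, -0.002], [-0.985, 0.174, -0.004], [0.005, 0.001, -1.0]]
contact_force: [-1.1, -6.0, 0.1]
opening: 0.0111
```

>>> step_arm:
  claw: [0.4, 0.4, 0.4, 0.4, 0.4, 0.4, 0.4, 0.4, 0.4]
  dp:
    - [0, 0, 0]
    - [0, 0, 0]
    - [0, 0, 0]
    - [0, 0, 0]
    - [0, 0, 20]
    - [0, 0, 45]
    - [0, 0, 45]
    - [0, 0, 15]
    - [0, 0, 0]
  rot:
    - [0, 0, 0]
    - [0, 0, 0]
    - [0, 0, 0]
    - [0, 0, 0]
    - [0, 0, 0]
    - [0, 0, 0]
    - [0, 0, 0]
    - [0, 0, 0]
    - [0, 0, 0]

```text
t: 51.8
eef_pos: [0.587, 0.181, 0.2137]
ee_rot: [[-0.172, -0.985, 0.007], [-0.985, 0.172, 0.003], [-0.004, -0.007, -1.0]]
contact_force: [-1.0, 0.3, -0.7]
opening: 0.0513
```

```bash
python3 -c "
from tab import *
c=tab(.1)
"
```

```text
tcp [0.5855 0.1804 0.2112] F [-0.4799 -0.0948  0.069 ] yaw -9.889221113823272 op 0.0511937666663563 t 51.85
px [266.0375 187.5495] 586 top z 0.0994927662179268 ctr [584.6046 177.4459] size [11.5183 31.1007] ang 80.21204376220703 shift [-0.9198 -2.9469]
```

Tab c pulled at 5.9 N and is at rest again. Last: tab d.

>>> step_arm:
  claw: [0.4, 0.4, 0.4, 0.4, 0.4, 0.4, 0.4, 0.4, 0.4, 0.4]
  dp:
    - [0, -40, 0]
    - [0, -40, 0]
    - [0, -40, 0]
    - [0, -40, 0]
    - [0, -40, 0]
    - [0, -40, 0]
    - [0, -40, 0]
    - [-2, -43, 0]
    - [0, 0, 0]
    - [0, 0, 0]
  rot:
    - [0, 0, 0.02]
    - [0, 0, 0.02]
    - [0, 0, 0.02]
    - [0, 0, 0.02]
    - [0, 0, 0.02]
    - [0, 0, 0.02]
    - [0, 0, 0.02]
    - [0, 0, 0.022]
    - [0, 0, 0]
    - [0, 0, 0]

```text
t: 52.85
eef_pos: [0.5817, -0.1446, 0.2078]
ee_rot: [[-0.015, -1.0, -0.004], [-1.0, 0.015, 0.001], [-0.001, 0.004, -1.0]]
contact_force: [0.7, 0.8, 0.3]
opening: 0.0514
```

```bash
python3 -c "
from tab import *
c=tab(.1)
"
```

```text
tcp [ 0.5822 -0.1424  0.2082] F [-0.6712  0.7477 -0.2264] yaw -0.6470041833439151 op 0.0506915764687372 t 52.9
px [257.4217 183.3674] 607 top z 0.0994516538995441 ctr [ 583.7584 -141.972 ] size [11.8761 31.9039] ang 89.4573745727539 shift [1.5424 0.4487]
```

>>> step_arm:
  claw: [0.4, 0.4, 0.4, 0.4, 0.4, 0.4, 0.4, 0.4]
  dp:
    - [0.5, 1, -20]
    - [0.5, 0.5, -35]
    - [0, 0, -35]
    - [0, 0, -25]
    - [0, 0, -10]
    - [0, 0, -1]
    - [0, 0, 0]
    - [0, 0, 0]
  rot:
    - [0, 0, 0]
    - [0, 0, 0]
    - [0, 0, 0]
    - [0, 0, 0]
    - [0, 0, 0]
    - [0, 0, 0]
    - [0, 0, 0]
    - [0, 0, 0]

```text
t: 53.7
eef_pos: [0.5855, -0.1415, 0.0857]
ee_rot: [[-0.011, -1.0, 0.003], [-1.0, 0.011, -0.0], [0.0, -0.003, -1.0]]
contact_force: [0.0, -0.9, -0.7]
opening: 0.0515
```

>>> step_arm:
  claw: [1, 1, 1, 1, 1, 1, 1]
  dp:
    - [0, 0, 0]
    - [0, 0, 0]
    - [0, 0, 0]
    - [0, 0, 0]
    - [0, 0, 0]
    - [0, 0, 0]
    - [0, 0, 0]
  rot:
    - [0, 0, 0]
    - [0, 0, 0]
    - [0, 0, 0]
    - [0, 0, 0]
    - [0, 0, 0]
    - [0, 0, 0]
    - [0, 0, 0]

```text
t: 54.4
eef_pos: [0.5845, -0.1428, 0.085]
ee_rot: [[-0.012, -1.0, 0.001], [-1.0, 0.012, -0.001], [0.001, -0.001, -1.0]]
contact_force: [-0.4, -2.3, 5.0]
opening: 0.0109
```

>>> step_arm:
  claw: [1, 1, 1, 1, 1, 1, 1]
  dp:
    - [0, 0, 1]
    - [0, 0, 1]
    - [0, 0, 1]
    - [0, 0, 1]
    - [0, 0, 1]
    - [0, 0, 0]
    - [0, 0, 0]
  rot:
    - [0, 0, 0]
    - [0, 0, 0]
    - [0, 0, 0]
    - [0, 0, 0]
    - [0, 0, 0]
    - [0, 0, 0]
    - [0, 0, 0]

```text
t: 55.1
eef_pos: [0.5845, -0.1426, 0.0889]
ee_rot: [[-0.012, -1.0, 0.001], [-1.0, 0.012, -0.001], [0.001, -0.001, -1.0]]
contact_force: [2.3, -4.6, -4.5]
opening: 0.0109
```

```bash
python3 -c "
from st import *
st(0,0,5)"
```

```text
t 55.35 tcp [ 0.5845 -0.1427  0.0888] F [[2.7, -4.4, -3.5], [3.1, -4.2, -4.3], [2.2, -4.8, -3.6], [2.3, -3.8, -4.5], [2.7, -4.5, -3.5]] mean [ 2.609  -4.3661 -3.892 ]
```

Travel ≈3.9 mm. Raise 2.2 mm more and hold.

>>> step_arm:
  claw: [1, 1, 1, 1, 1, 1, 1, 1, 1, 1]
  dp:
    - [0, 0, 1]
    - [0, 0, 1]
    - [0, 0, 0.3]
    - [0, 0, 0]
    - [0, 0, 0]
    - [0, 0, 0]
    - [0, 0, 0]
    - [0, 0, 0]
    - [0, 0, 0]
    - [0, 0, 0]
  rot:
    - [0, 0, 0]
    - [0, 0, 0]
    - [0, 0, 0]
    - [0, 0, 0]
    - [0, 0, 0]
    - [0, 0, 0]
    - [0, 0, 0]
    - [0, 0, 0]
    - [0, 0, 0]
    - [0, 0, 0]

```text
t: 56.35
eef_pos: [0.5844, -0.1425, 0.0907]
ee_rot: [[-0.012, -1.0, 0.0], [-1.0, 0.012, -0.001], [0.001, -0.0, -1.0]]
contact_force: [2.9, -4.7, -5.3]
opening: 0.0105
```

```bash
python3 -c "
from st import *
st(0,0,6)"
```

```text
t 56.65 tcp [ 0.5844 -0.1425  0.0907] F [[2.7, -5.2, -6.0], [3.6, -5.3, -6.0], [3.7, -4.4, -6.1], [3.3, -4.6, -4.9], [2.7, -4.8, -4.9], [3.1, -4.3, -6.2]] mean [ 3.1775 -4.7793 -5.663 ]
```

>>> step_arm:
  claw: [1, 1, 1, 1, 1, 1, 1, 1]
  dp:
    - [0, 0, 0.2]
    - [0, 0, 0]
    - [0, 0, 0]
    - [0, 0, 0]
    - [0, 0, 0]
    - [0, 0, 0]
    - [0, 0, 0]
    - [0, 0, 0]
  rot:
    - [0, 0, 0]
    - [0, 0, 0]
    - [0, 0, 0]
    - [0, 0, 0]
    - [0, 0, 0]
    - [0, 0, 0]
    - [0, 0, 0]
    - [0, 0, 0]

```text
t: 57.45
eef_pos: [0.5844, -0.1425, 0.0909]
ee_rot: [[-0.012, -1.0, 0.0], [-1.0, 0.012, -0.001], [0.001, -0.0, -1.0]]
contact_force: [3.9, -4.8, -5.8]
opening: 0.0106
```

>>> step_arm:
  claw: [1, 1, 1, 1, 1, 1, 1, 1, 1]
  dp:
    - [0, 0, -1]
    - [0, 0, -1]
    - [0, 0, -1]
    - [0, 0, -1]
    - [0, 0, -1]
    - [0, 0, -1]
    - [0, 0, -0.5]
    - [0, 0, 0]
    - [0, 0, 0]
  rot:
    - [0, 0, 0]
    - [0, 0, 0]
    - [0, 0, 0]
    - [0, 0, 0]
    - [0, 0, 0]
    - [0, 0, 0]
    - [0, 0, 0]
    - [0, 0, 0]
    - [0, 0, 0]

```text
t: 58.35
eef_pos: [0.5844, -0.1425, 0.0855]
ee_rot: [[-0.012, -1.0, 0.001], [-1.0, 0.012, -0.001], [0.001, -0.001, -1.0]]
contact_force: [1.1, -5.0, -0.3]
opening: 0.0111
```

>>> step_arm:
  claw: [0.4, 0.4, 0.4, 0.4, 0.4, 0.4, 0.4, 0.4, 0.4, 0.4]
  dp:
    - [0, 0, 0]
    - [0, 0, 0]
    - [0, 0, 0]
    - [0, 0, 0]
    - [0, 0, 20]
    - [0, 0, 45]
    - [0, 0, 45]
    - [0, 0, 45]
    - [0, 0, 45]
    - [0, 0, 0]
  rot:
    - [0, 0, 0]
    - [0, 0, 0]
    - [0, 0, 0]
    - [0, 0, 0]
    - [0, 0, 0]
    - [0, 0, 0]
    - [0, 0, 0]
    - [0, 0, 0]
    - [0, 0, 0]
    - [0, 0, 0]

```text
t: 59.35
eef_pos: [0.5879, -0.1417, 0.2929]
ee_rot: [[-0.011, -1.0, 0.015], [-1.0, 0.011, -0.002], [0.002, -0.015, -1.0]]
contact_force: [-0.3, -0.1, 0.5]
opening: 0.0515
```

```bash
python3 -c "
from tab import *
from f import feel
from w import lids
c=tab(.1); lids(c); s=camera('scene'); feel(s); d=camera('side'); print('side'); feel(d); lids(d)
cv2.imwrite('pics/end.png',np.vstack([cv2.resize(s['color'],(400,300)),cv2.resize(d['color'],(400,300))]))
"
```

```text
tcp [ 0.586  -0.1414  0.2891] F [ 0.5191 -0.4194 -0.9155] yaw -0.6120407253453062 op 0.05117018316193095 t 59.4
px [260.0319 172.5449] 345 top z 0.09955613513840589 ctr [ 582.9385 -141.6212] size [10.598  31.0476] ang 89.3940200805664 shift [-3.0586 -0.2253]
lid px [261.3157 132.6109] [210 105 101  74] ctr [ 611.992  -142.0417] size [109.0456  81.1998] ang 89.4312973022461 slope [ 0.0019 -0.0004] z 0.0691572081654463
   tab z 0.0989249301911011 [ 588.7727 -141.6793] [10.5413 21.2652] 89.38630676269531
fin 69 0.05194089171721494 ((448.287109375, 421.9367980957031), (41.772525787353516, 17.0501766204834), 15.050979614257812)
metal ((470.6672058105469, 431.13262939453125), (111.23246765136719, 34.702857971191406), 16.72173500061035)
farthest [0.4194 0.4084] pca 21.00926346091092
mat ((453.7507019042969, 388.1828918457031), (159.909912109375, 118.71916198730469), 7.963006496429443)
side
fin 60 0.05278631555510166 ((443.746826171875, 417.12652587890625), (38.79325866699219, 31.97772979736328), 4.643898010253906)
metal ((471.65081787109375, 425.38665771484375), (110.0070571899414, 41.452171325683594), 8.044048309326172)
farthest [0.5238 0.4493] pca -162.17567372492056
mat ((450.7337646484375, 388.0971374511719), (163.09820556640625, 119.16878509521484), 8.449122428894043)
lid px [327.6376 261.0726] [298 238  57  46] ctr [ 603.5263 -145.2915] size [114.0177 102.0616] ang 89.40245056152344 slope [0.0045 0.0053] z 0.07104523409966344
   tab z 0.09938244061245383 [ 581.046  -147.6158] [19.7876 27.2478] 79.8192367553711
lid px [356.0685 328.4929] [324 310  61  36] ctr [ 606.9098 -312.925 ] size [ 71.7021 102.5773] ang 82.7124252319336 slope [-0.0009  0.0098] z 0.07034434059057049
   tab z 0.0994547314571681 [ 583.8862 -312.3521] [14.4099 30.3999] 79.88843536376953
```

View pics/end.png

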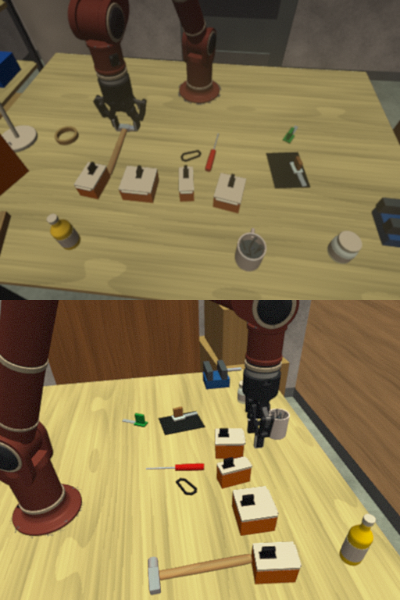

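End picture: all lids shut, hammer and carabiner unmoved. But the feeler was knocked aside on its mat, now at ≈(447,421), 33 mm off centre. That is within tolerance but not in the middle, so I'll re-centre it.

>>> step_arm:
  claw: [0.2, 0.2, 0.2, 0.2, 0.2, 0.2, 0.2, 0.2, 0.2, 0.2]
  dp:
    - [-11, 45, -6]
    - [-11, 45, -6]
    - [-11, 45, -6]
    - [-11, 45, -6]
    - [-11, 45, -6]
    - [-11, 45, -6]
    - [-11, 45, -6]
    - [-11, 45, -6]
    - [-11, 45, -6]
    - [-11, 45, -6]
  rot:
    - [0, 0, 0.03]
    - [0, 0, 0.03]
    - [0, 0, 0.03]
    - [0, 0, 0.03]
    - [0, 0, 0.03]
    - [0, 0, 0.03]
    - [0, 0, 0.03]
    - [0, 0, 0.03]
    - [0, 0, 0.03]
    - [0, 0, 0.03]

```text
t: 60.5
eef_pos: [0.4724, 0.3092, 0.2229]
ee_rot: [[0.286, -0.958, -0.004], [-0.958, -0.286, -0.002], [0.001, 0.004, -1.0]]
contact_force: [0.4, -0.5, 0.6]
opening: 0.0682
```

>>> step_arm:
  claw: [0.2, 0.2, 0.2, 0.2, 0.2, 0.2]
  dp:
    - [-11, 45, -6]
    - [-10, 45, 0]
    - [-5, 16, 0]
    - [0, 0, 0]
    - [0, 0, 0]
    - [0, 0, 0]
  rot:
    - [0, 0, 0.0]
    - [0, 0, 0]
    - [0, 0, 0]
    - [0, 0, 0]
    - [0, 0, 0]
    - [0, 0, 0]

```text
t: 61.1
eef_pos: [0.4496, 0.4113, 0.2185]
ee_rot: [[0.281, -0.96, 0.0], [-0.96, -0.281, -0.003], [0.003, 0.001, -1.0]]
contact_force: [-0.5, 0.2, -0.3]
opening: 0.0684
```

```bash
python3 -c "
from f import *
o=get_obs(); fx=-o['ee_rot'][:,1]; print(o['eef_pos'],np.degrees(np.arctan2(fx[1],fx[0]))); c=camera('wrist'); feel(c)
"
```

```text
[0.4496 0.4113 0.2185] 16.329099626836758
fin 586 0.05214636052291541 ((444.01971435546875, 423.09600830078125), (39.93320846557617, 13.810638427734375), 13.857549667358398)
metal ((471.9925231933594, 430.2928161621094), (109.99390411376953, 33.4577522277832), 15.114670753479004)
farthest [0.4155 0.4324] pca -165.1451456812103
mat ((451.5325622558594, 389.515625), (167.84165954589844, 128.3408660888672), 8.845839500427246)
```

>>> step_arm:
  claw: [0.2, 0.2, 0.2, 0.2, 0.2, 0.2, 0.2, 0.2, 0.2]
  dp:
    - [-1.5, 6, -20]
    - [-2, 6, -40]
    - [0, 0, -40]
    - [0, 0, -40]
    - [0, 0, -35]
    - [0, 0, -16]
    - [0, 0, -6]
    - [0, 0, 0]
    - [0, 0, 0]
  rot:
    - [0, 0, -0.03]
    - [0, 0, 0]
    - [0, 0, 0]
    - [0, 0, 0]
    - [0, 0, 0]
    - [0, 0, 0]
    - [0, 0, 0]
    - [0, 0, 0]
    - [0, 0, 0]

```text
t: 62.05
eef_pos: [0.4459, 0.4265, 0.0235]
ee_rot: [[0.255, -0.967, 0.002], [-0.967, -0.255, 0.002], [-0.001, -0.002, -1.0]]
contact_force: [-0.3, -0.1, 0.7]
opening: 0.0683
```

>>> step_arm:
  claw: [1, 1, 1, 1, 1, 1, 1, 1]
  dp:
    - [0, 0, 0]
    - [0, 0, 0]
    - [0, 0, 0]
    - [0, 0, 0]
    - [0, 0, 0]
    - [0, 0, 0]
    - [0, 0, 5]
    - [0, 0, 10]
  rot:
    - [0, 0, 0]
    - [0, 0, 0]
    - [0, 0, 0]
    - [0, 0, 0]
    - [0, 0, 0]
    - [0, 0, 0]
    - [0, 0, 0]
    - [0, 0, 0]

```text
t: 62.85
eef_pos: [0.4438, 0.4256, 0.0364]
ee_rot: [[0.256, -0.967, -0.002], [-0.967, -0.256, -0.002], [0.001, 0.003, -1.0]]
contact_force: [0.1, -0.5, -1.2]
opening: 0.0133
```

>>> step_arm:
  claw: [1, 1, 1, 1, 1]
  dp:
    - [3, -15, 0]
    - [4, -18, 0]
    - [0, 0, 0]
    - [0, 0, 0]
    - [0, 0, 0]
  rot:
    - [0, 0, -0.03]
    - [0, 0, -0.03]
    - [0, 0, 0]
    - [0, 0, 0]
    - [0, 0, 0]

```text
t: 63.35
eef_pos: [0.4515, 0.3937, 0.0371]
ee_rot: [[0.198, -0.98, -0.0], [-0.98, -0.198, 0.001], [-0.001, 0.0, -1.0]]
contact_force: [-0.4, 1.3, -1.9]
opening: 0.0135
```

>>> step_arm:
  claw: [1, 1, 1, 1, 1, 1]
  dp:
    - [0, 0, -5]
    - [0, 0, -5]
    - [0, 0, -2]
    - [0, 0, -1]
    - [0, 0, 0]
    - [0, 0, 0]
  rot:
    - [0, 0, 0]
    - [0, 0, 0]
    - [0, 0, 0]
    - [0, 0, 0]
    - [0, 0, 0]
    - [0, 0, 0]

```text
t: 63.95
eef_pos: [0.4518, 0.3934, 0.0242]
ee_rot: [[0.198, -0.98, 0.0], [-0.98, -0.198, 0.0], [-0.0, -0.0, -1.0]]
contact_force: [0.7, -0.6, -1.0]
opening: 0.0136
```

>>> step_arm:
  claw: [1, 1, 1]
  dp:
    - [0, 0, -1]
    - [0, 0, -1]
    - [0, 0, 0]
  rot:
    - [0, 0, 0]
    - [0, 0, 0]
    - [0, 0, 0]

```text
t: 64.25
eef_pos: [0.4519, 0.3934, 0.0227]
ee_rot: [[0.197, -0.98, 0.0], [-0.98, -0.197, 0.0], [-0.0, -0.001, -1.0]]
contact_force: [0.1, -0.5, 3.1]
opening: 0.0135
```

Touching the mat (3 N). Release, lift clear, check.

>>> step_arm:
  claw: [0.2, 0.2, 0.2, 0.2, 0.2, 0.2, 0.2, 0.2, 0.2, 0.2]
  dp:
    - [0, 0, 0]
    - [0, 0, 0]
    - [0, 0, 0]
    - [0, 0, 0]
    - [0, 0, 20]
    - [0, 0, 45]
    - [0, 0, 50]
    - [0, 0, 50]
    - [0, 0, 20]
    - [0, 0, 0]
  rot:
    - [0, 0, 0]
    - [0, 0, 0]
    - [0, 0, 0]
    - [0, 0, 0]
    - [0, 0, 0]
    - [0, 0, 0]
    - [0, 0, 0]
    - [0, 0, 0]
    - [0, 0, 0]
    - [0, 0, 0]

```text
t: 65.25
eef_pos: [0.4533, 0.3951, 0.2116]
ee_rot: [[0.197, -0.98, 0.007], [-0.98, -0.197, 0.006], [-0.005, -0.008, -1.0]]
contact_force: [-0.8, 0.3, 0.4]
opening: 0.0682
```

```bash
python3 -c "
from f import *
from m import boxes
o=get_obs(); print(o['t'],o['eef_pos'],o['contact_force']); c=camera('wrist'); feel(c); boxes('side')
" | grep -v -E "tab px \[(273|265|283| 52)"
```

```text
65.25 [0.4533 0.3951 0.2116] [-0.8225  0.2713  0.4114]
fin 621 0.05206552083931398 ((450.04815673828125, 393.776611328125), (39.75615692138672, 13.424847602844238), 11.468058586120605)
metal ((478.85302734375, 400.2820739746094), (110.14366912841797, 32.98170471191406), 12.221102714538574)
farthest [0.4285 0.3725] pca -168.177301656242
mat ((451.60418701171875, 389.20196533203125), (167.73768615722656, 128.0254364013672), 8.828872680664062)
side px [357.3556 160.5944] ctr [0.8059 0.2061] size (18.909456253051758, 56.28987121582031) ang 78.98418426513672 slope [0.0348 0.0011] z 0.06784565204698696
side px [295.6621 175.9087] ctr [0.6058 0.1701] size (89.74408721923828, 101.27317810058594) ang 79.76837158203125 slope [0.0041 0.0157] z 0.07153518045029286
side px [302.0367 211.4987] ctr [0.5848 0.0188] size (100.37588500976562, 50.990604400634766) ang 10.168232917785645 slope [0.0043 0.0227] z 0.07120206763245897
side px [327.7689 261.4623] ctr [ 0.6048 -0.144 ] size (110.87934112548828, 103.17829895019531) ang 89.19108581542969 slope [0.0038 0.0061] z 0.07108193953828607
side px [356.2
[... 190 characters left out ...]
777369414678 mean [0.5829 0.1728 0.1007] ((582.9141235351562, 172.8274688720703), (5.24610710144043, 21.939002990722656), 76.3834228515625)
side tab px [291.9882 205.5882] top 0.10277362349132624 mean [0.5632 0.0145 0.1011] ((563.1593017578125, 14.771925926208496), (25.88984489440918, 11.8873872756958), 8.371733665466309)
side tab px [317.0392 253.3431] top 0.10198812790255536 mean [ 0.5819 -0.1457  0.1007] ((581.50244140625, -145.60426330566406), (9.928555488586426, 27.033010482788086), 83.9774398803711)
side tab px [343.106  320.1987] top 0.10166168276180776 mean [ 0.585  -0.3105  0.1002] ((585.1915893554688, -310.1910705566406), (10.147855758666992, 28.131196975708008), 80.62518310546875)
```

Feeler is centred (5 mm off), all four lids are flat and the tabs at rest. Handing in.

```bash
python3 -c "
from plant import *
print(job_done())"
```

```text
the job is handed in; nothing more can be done
None
```

The job is done and handed in at about 65 s of robot time; no verdict is reported.

- **Feeler trial:** I tried the blade on boxes a, b, c and d in that order. It jammed on the lids of a, b and d at about 5 N, and slid about 15 mm into c without resistance. I put the gauge back on its mat, then pressed c's lid until it snapped shut.
- **Tab pulls:** I pulled each tab in order a, b, c, d at roughly 5.7–5.9 N for over a second. All four lids held, and I eased the tabs back.
- **Feeler knocked:** While I was pulling the tabs, the feeler was shifted about 3 cm on its mat. I picked it up and put it back near the middle.
- **Last checks:** All four lids measured flat, at about 70 mm. The tab tops were at about 100 mm, at rest. The feeler stood upright about 5 mm from the mat's centre, and the gripper was clear of everything. The hammer and carabiner looked unmoved in the last picture I viewed, taken before I re-centred the feeler.
- **Disagreements:** The side camera reads about 1–2 mm higher than the wrist camera, which is within its calibration. While pulling, the wrist force also showed 1.5–5 N sideways, probably from the grip being slightly off centre.

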